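Lock the lamp's battery hatch with the coin key

ROBOT

A 6-joint arm with a two-finger parallel gripper is mounted at the origin on the work surface. World frame = base frame: x ahead of the robot, y to its left, z up, the work surface at z = 0. Lengths are in mm, angles in rad, forces in N, time in s.
With the tool pointing down it reaches from about 300 to 775 mm from the base axis. Payload 14.6 kg.
Tool frame: the origin (TCP) lies midway between the tips of the shut fingers; the grasp point (between the pads) lies 19 mm behind it; x points along the fingers, z is the direction in which the jaws open and shut, and the axes are right-handed (so a half turn about x gives the same grasp; the last joint's range is limited). The gripper opens to 94 mm and grips with 3 to 60 N. Pads are 16 mm wide; open, the fingers measure 119 mm over their backs; the gripper's body (75 mm by 177 mm) begins 78 mm behind the grasp point.
Start: joints at [1.151, 0.3, 1.521, -0, 1.321, -0.067], TCP at [190.036, 516.115, 176.546] pointing down, gripper open.
Joint ranges: [-3.03, 3.03], [-0.79, 2.21], [0.23, 2.52], [-1.04, 4.18], [0, 3.07], [-2.55, 2.55]. Speed limits (rad/s): [2.22, 2.22, 2.57, 3.14, 3.14, 3.14].

INTERFACE

Orientations are given as [roll, pitch, yaw] about the fixed x, y, z axes, in that order (R = Rz(yaw) Ry(pitch) Rx(roll)).
In Python, from cell import * gives the robot as it stands.
- The arm moves only by the tool play_rows, never from a script. Its argument "motion" is one flat list of numbers, 7 for each row, row after row: the turn, a rotation vector about the tool's x, y, z in rad, then the shift along the tool's x, y, z in m, then the closure, from -1 (fully open) to 1 (shut), so that 0 is half open. In form: [rx, ry, rz, x, y, z, fingers, rx, ry, rz, x, y, z, fingers, ...]. A call has 1 to 20 rows; each row shifts and turns the pose as measured when the row begins, along the tool's axes as they then stand; what a row does not reach is not made up. A row lasts 1/10 s, in which the tool goes at most 50 mm and 8.59 degrees, less where a joint would pass 70% of its speed; a pose out of reach is approached as far as the arm can. A call with a gripper value outside its range is refused whole. The fingers move at their own pace and stop on an object; "newtons" is the grip in N (left out, the last holds). Time passes only in rows, so rows that do not move let the fingers close. It gives the time, the measured TCP pose, the force and the opening at its end, in the units of the state.
- read_state(): the state, without advancing time (a new reading comes with each control period).
- camera(name): name is "side" or "top"; returns (picture, depth): 480x640x3 uint8, blue, green, red; 480x640 float32, mm along the optical axis (not along the pixel's ray), 0 where there is no reading.
- camera_params(name): a dict with "fx", "fy", "cx", "cy" (pixels), "k1" (the pictures are not rectified: a ray, as slopes to the right and down, at radius r is drawn at 1 + k1 r^2 times it, then the intrinsics apply), "T" (4x4, takes a point from camera to world coordinates). Camera axes: x right, y down, z forward; pixel columns grow to the right and rows downward; lengths in mm; the calibration is good to about 2 mm. A picture is of the moment at which its call begins. camera_params takes no time and is no camera call.
- sign_off(): hands the job in, once; it reports no verdict.
Trained networks look in the newest picture that a camera, given by its name, has taken for a name from the list of things; names that differ only in an ending like _2 or _b are one class to them, and where a whole thing is asked for, a point or a joint stands for the part that bears it (a point fixed in the world has none). Each returns a list of dicts, best first, with "conf" (0 to 1); they miss things now and then, are a little off and sometimes report something else, mostly with a low value. They report only what shows in the picture. A call takes as long as a camera call. They do not tell look-alikes from the thing itself.
- masks_of(camera, name): "region" (480x640 bool, what is visible of it).
- place_of(camera, name): "at" ([x, y, z] in mm, in the coordinates of the camera as it stood for that picture, good to about 4 mm: a listed point, or the origin of a listed thing).
The state is a dict: "clock": time; "joints": joint angles; "qd": joint speeds; "effort": joint torques, N m; "eef_pos": TCP position; "eef_rot": TCP orientation; "wrist_force": force on the tool from outside, world axes, zero at the start; "moment": the same for the moment, N m; "finger_gap": finger opening in mm.
Only numpy, scipy, OpenCV 4.12 (cv2) and the standard library are available. Lean on these libraries where they do the work, as an engineer would, in place of code of your own. Each camera call takes 0.05 s, during which the arm holds its last target.

TASK

Fresh cells are in the bench lamp: lock its battery hatch. Take the coin key from its wooden stand, seat its blade in the slot of the brass lock, turn the lock clockwise a quarter turn until it is fully home at its stop, pressing and twisting only gently, then stand the key back in its stand. Do not touch the lamp with the fingers, and leave everything else alone.

Things in the scene. Friction and masses are not known exactly. Their poses are not given: they have to be found in the camera images.
- lamp: White battery lamp fixed to the bench, 150 (x) x 100 (y) mm, top 50 mm above the bench; a dark lens tube sticks 22 mm out of its +x end. Origin under its centre, z up. Grey battery hatch on top with a round black collar. It cracks if all the key's contact forces on it add up to over 26 N (a light push and 0.2 N m of twist); 3 to 5 N of push is enough.
- collar (a point): Centre of the black collar's top rim, 84 mm above the bench, at lamp x -22 mm, y 0; axes as the lamp's. Bore 34 mm, outside 47 mm, 34 mm tall. Inside, centred, lies the brass lock head, 31 mm across. Its flat top is 2 to 23 mm below the rim: differs each time, not measured, feel for it. It gives up to 1 mm downwards on a spring of 5 N/mm, then is solid.
- lock (a joint): Angle of the lock head, rad, clockwise from above: 0 open, hard stop 1.571 = locked; starts at 0 to 0.25, stays where left, friction about 0.03 N m. A slot 6 mm wide, 3 mm deep runs right across its centre: at 0 along the lamp's x (red dot on rim, +x side), at 1.571 along its y (green dot, -y side). The key's blade has about 0.15 rad of play in it each way.
- key: Coin key standing upright in its stand, blade down. Orange handle 38 (x) x 12 (y) x 44 (z) mm; below it a flat steel blade 22 (x) x 3 (y) mm, 36 mm long, square end. Origin at the centre of the handle's underside, z up along the handle; 60 g or so. Pinch the handle across its 12 mm.
- key_tip (a point): Middle of the end of the key's blade, 36 mm below the key's origin; axes as the key's.
- stand: Wooden key stand fixed to the bench, 72 (x) x 50 (y) x 42 (z) mm, origin under its centre. A hole 30 (x) x 8 (y) mm goes straight down through its middle; with the blade in it the key's handle rests flat on the stand's top.
- cell_a: battery cell standing upright, blue with copper band, 33 mm across, 60 mm tall, origin under its centre; leave alone
- cell_b: second battery cell, same as the first; leave alone
- beaker: empty clear beaker, 68 mm across, 90 mm tall, origin under its centre; leave alone
- dish: shallow clear round dish, 90 mm across, 16 mm tall, origin under its centre; leave alone
- slidebox: green box of slides, 85 x 100 x 34 mm, origin under its centre; leave alone
- jar: amber jar with black cap, 52 mm across, 85 mm tall, origin under its centre; leave alone
Mind the look-alikes: they are no part of the job. Several things have the shape of the key; the one meant has the colours described above.

How it is judged (in metres and radians):
On the way, in this order (a step that is already met when the one before it is completed fails the run):
1. the key's blade is down inside the collar, the lock not yet turned (horizontal distance between key_tip and collar below 0.006 m and z of key_tip in the frame of collar below -0.0035 m and value of joint lock below 0.6 rad), for 0.1 s.
2. with the key still in the collar the lock is turned home (to more than 1.47 of 1.571 rad) (horizontal distance between key_tip and collar below 0.006 m and z of key_tip in the frame of collar below -0.0035 m and value of joint lock above 1.47 rad), for 0.1 s.
At the end, for the whole second after the job is handed in: The lock stands at more than 1.45 rad (locked is 1.571), and the key stands at rest in its stand: blade in the hole, handle's underside within 3 mm of the stand's top, within 12 mm of its middle and within 0.1 rad of upright (value of joint lock above 1.45 rad and horizontal distance between key and stand below 0.012 m and angle between key's own z axis and vertical below 0.1 rad and z of key in the frame of stand between 0.039 and 0.045 m and linear speed of key below 0.02 m/s); the robot touches nothing.
It fails at once if the key presses or twists on the lamp with more than 26 N (contact force between key and lamp above 26 N).
It fails at once if the robot's fingers touch the lamp (contact force between the fingers and lamp above 1 N).
It fails at once if another thing on the bench is moved by more than 20 mm (distance of any of cell_a, cell_b, beaker, dish, slidebox, jar from where it was at the start of the episode above 0.02 m).
It also fails if it takes over 64 s, if anything falls off the work surface, if the arm or the gripper's body presses on something with over 40 N, if the wrist force passes 120 N, or if a joint passes its speed limit or range.

## Working session

There is one attempt and no reset: what is moved stays moved. The work goes in short steps, Python scripts to look and compute and a tool call to move; the robot and the scene stay as the last step left them, time stands still between calls to the robot, and variables do not carry over. Pictures are saved under pics/ and viewed, and the job is handed in when it is done.

Besides the shell and the picture viewer there is one more tool, called after "Emit:" by a JSON object that holds its "name" and its "arguments". play_rows: Moves the arm, as the interface text tells. Its arguments: {"type":"object","properties":{"motion":{"type":"array","items":{"type":"number"}},"newtons":{"type":"number"}},"required":["motion"]}

```bash
mkdir -p pics; ls; python3 - <<'E'
from cell import *
import cv2
s=read_state(); print(s)
for n in("side","top"):
    im,d=camera(n); cv2.imwrite(f"pics/{n}0.png",im); print(n,camera_params(n))
    import numpy as np; np.save(f"pics/{n}0.npy",d)
E
```

```text
pics
{'clock': 0.0, 'joints': array([ 1.15141672e+00,  3.00451207e-01,  1.52155766e+00, -2.22789921e-06,
        1.32068783e+00, -6.66251132e-02]), 'qd': array([ 0.00029534, -0.00142177, -0.00123533,  0.00064583, -0.00214709,
       -0.00109518]), 'effort': array([-1.22821719e-03, -5.31813240e+01, -3.52726400e+01,  7.07238447e-02,
        2.45099002e-02, -9.60528519e-05]), 'eef_pos': array([189.91760409, 515.86978141, 176.00716295]), 'eef_rot': array([ 3.07692214,  1.56969228, -1.98822078]), 'wrist_force': array([-0.2442374 , -0.24234732,  0.32711874]), 'moment': array([ 0.02980939, -0.03567043, -0.00321806]), 'finger_gap': 94.14954822223254}
side {'fx': 437.3967206752796, 'fy': 437.3967206752796, 'cx': 318.37453383289596, 'cy': 240.1969931013091, 'k1': 0.024165375060829063, 'T': array([[-8.04056833e-01, -3.88594613e-01,  4.49985373e-01,
         2.10808887e+02],
       [-5.94452808e-01,  5.39292315e-01, -5.96481063e-01,
         5.45431992e+02],
       [-1.08843260e-02, -7.47099743e-01, -6.64622830e-01,
         7.12524466e+02],
       [ 0.00000000e+00,  0.00000000e+00,  0.00000000e+00,
         1.00000000e+00]])}
top {'fx': 445.70970273524193, 'fy': 445.70970273524193, 'cx': 326.9013763389384, 'cy': 234.90262205783634, 'k1': -0.06530389446268836, 'T': array([[ 1.99354208e-02, -9.97755110e-01,  6.39321429e-02,
         5.38734216e+02],
       [-9.99736752e-01, -2.06197711e-02, -1.00623739e-02,
        -1.05007182e+01],
       [ 1.13580511e-02, -6.37147153e-02, -9.97903517e-01,
         1.14860985e+03],
       [ 0.00000000e+00,  0.00000000e+00,  0.00000000e+00,
         1.00000000e+00]])}
```

View pics/side0.png

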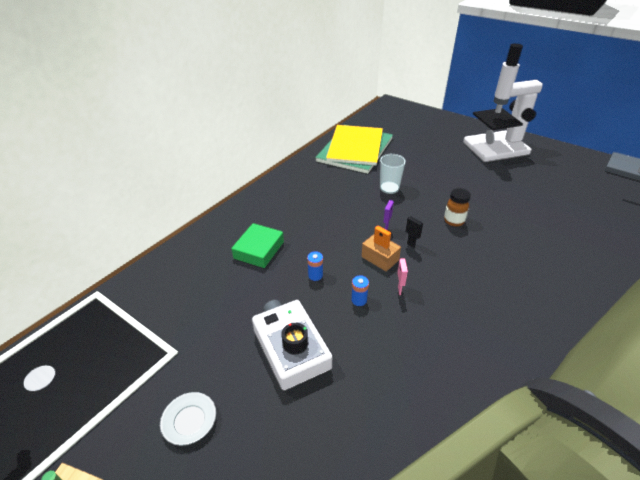

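View pics/top0.png

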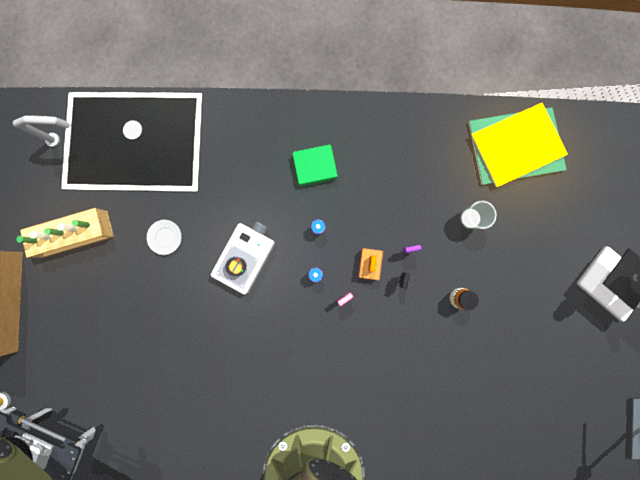

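The top view shows the orange key in the wooden stand at (373,264). Its look-alikes are purple at (412,249), black at (404,280) and pink at (345,299). The lamp is at (243,258), with the collar at (236,266). By colour, I choose the orange one at (373,264), and I'll check it in a close crop.

```bash
cat > h.py <<'E'
from cell import *
import cv2, numpy as np
def ray(P,u,v):
    xd=(np.asarray(u,float)-P['cx'])/P['fx']; yd=(np.asarray(v,float)-P['cy'])/P['fy']
    x,y=xd.copy(),yd.copy()
    for _ in range(20):
        f=1+P['k1']*(x*x+y*y); x=xd/f;y=yd/f
    return np.stack([x,y,np.ones_like(x)],-1)
def toW(P,c): return np.asarray(c)@P['T'][:3,:3].T+P['T'][:3,3]
def cloud(P,d):
    v,u=np.mgrid[:480,:640]; return toW(P,ray(P,u,v)*d[...,None])
def onz(P,u,v,z):
    r=ray(P,u,v)@P['T'][:3,:3].T; o=P['T'][:3,3]
    return o+r*((z-o[2])/r[...,2])[...,None]
def proj(P,w):
    c=(np.asarray(w)-P['T'][:3,3])@P['T'][:3,:3]; x=c[...,0]/c[...,2];y=c[...,1]/c[...,2]
    f=1+P['k1']*(x*x+y*y); return np.stack([P['fx']*x*f+P['cx'],P['fy']*y*f+P['cy']],-1)
E
python3 - <<'E'
from h import *
im=cv2.imread('pics/top0.png');a=cv2.resize(im[205:310,205:430],None,fx=3.5,fy=3.5,interpolation=cv2.INTER_CUBIC);cv2.imwrite('pics/tc.png',a)
im=cv2.imread('pics/side0.png');a=cv2.resize(im[190:390,240:440],None,fx=3,fy=3,interpolation=cv2.INTER_CUBIC);cv2.imwrite('pics/sc.png',a)
for n in('top','side'):
    P=camera_params(n); d=np.load(f'pics/{n}0.npy')
    W=cloud(P,d)
    for t in ('key','stand','lamp','collar','cell_a','key_tip','jar','beaker','slidebox','dish'):
        for r in place_of(n,t)[:4]: print(n,t,round(r['conf'],2),toW(P,r['at']).round(1))
E
```

```text
top key 0.61 [ 500.2 -209.2   37.8]
top key 0.58 [ 539.9 -136.8   43.8]
top key 0.46 [452.1 -62.9  36.2]
top key 0.43 [ 579.  -226.3   36.9]
top stand 0.67 [ 541.6 -131.4    0.6]
top lamp 0.89 [546.2 183.8   2.1]
top lamp 0.73 [632.8   1.3  -3.1]
top lamp 0.6 [ 659.7 -397.7    4.8]
top collar 0.92 [529.9 200.3  86.5]
top collar 0.41 [ 541.2 -130.4   -2.2]
top collar 0.18 [5.951e+02 3.965e+02 4.000e-01]
top cell_a 0.58 [ 6.3e+02  2.0e-01 -9.0e-01]
top cell_a 0.44 [514.2   6.3   3.5]
top key_tip 0.63 [ 505.1 -210.1    2.7]
top jar 0.86 [ 457.5 -366.     4.4]
top jar 0.4 [ 539.2 -135.6   42.7]
top beaker 0.56 [ 660.9 -395.2    3. ]
top slidebox 0.72 [ 7.87e+02  1.49e+01 -7.00e-01]
top dish 0.75 [594.8 398.3   2.4]
side key 0.88 [ 502.8 -214.2   33.8]
side key 0.84 [ 540.8 -127.9   36.2]
side key 0.71 [454.3 -64.8  30.4]
side key 0.55 [ 666.1 -397.7   -1.1]
side stand 0.58 [ 541.3 -126.1   -3.3]
side lamp 0.91 [548.7 191.6   0.9]
side collar 0.7 [524.6 199.   85.9]
side cell_a 0.89 [507.7   4.   -1.1]
side cell_a 0.59 [626.4   6.   -2.7]
side key_tip 0.65 [ 503.9 -207.8   -4.4]
side key_tip 0.63 [ 583.9 -224.9   -4.6]
side key_tip 0.61 [ 540.7 -126.5    5.7]
side key_tip 0.56 [453.9 -66.   -4.9]
side jar 0.7 [ 457.4 -363.2   -0.9]
side beaker 0.98 [ 6.680e+02 -3.952e+02 -3.000e-01]
side slidebox 0.56 [788.2  12.9  -2.8]
side dish 0.64 [598.4 396.4   2.6]
```

View pics/tc.png

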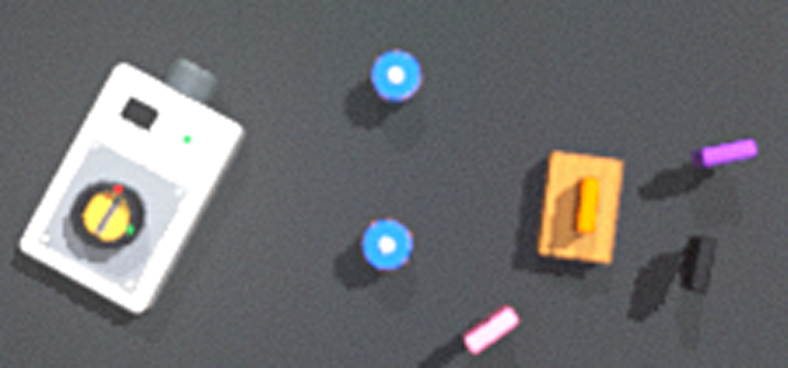

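View pics/sc.png

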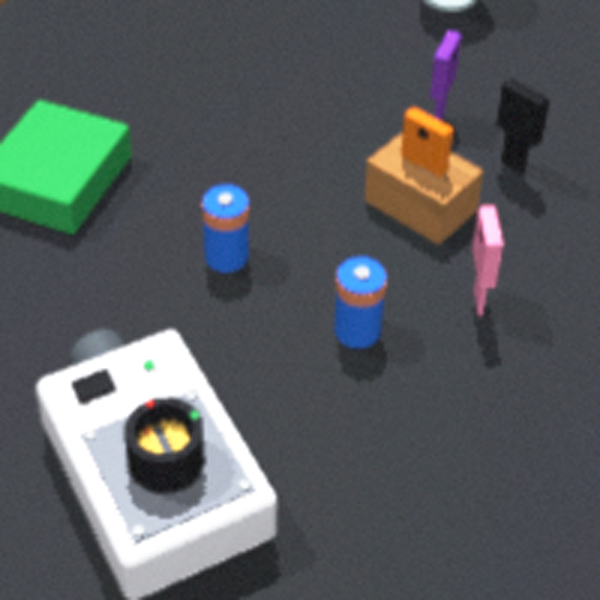

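The crop confirms that the orange key is in the wooden stand at crop (590,205), which is about pixel (373,264). I'll now measure the geometry accurately.

```bash
python3 - <<'E'
from h import *
s=read_state()
from scipy.spatial.transform import Rotation as Ro
print(Ro.from_euler('xyz',s['eef_rot']).as_matrix().round(3))
for n in('top','side'):
    P=camera_params(n); d=np.load(f'pics/{n}0.npy'); im=cv2.imread(f'pics/{n}0.png'); W=cloud(P,d)
    hsv=cv2.cvtColor(im,cv2.COLOR_BGR2HSV)
    box=(abs(W[...,0]-540)<70)&(abs(W[...,1]+130)<60)&(d>0)
    for lo,hi,nm in((80,92,'keytop'),(38,46,'standtop'),(5,92,'all')):
        m=box&(W[...,2]>lo)&(W[...,2]<hi); q=W[m]; 
        if len(q)>5:
            r=cv2.minAreaRect(q[:,:2].astype(np.float32)); print(n,nm,len(q),q.mean(0).round(1),np.percentile(q[:,2],[50,95]).round(1),r)
    m=(abs(W[...,0]-546)<100)&(abs(W[...,1]-185)<100)&(d>0)
    for lo,hi,nm in((46,54,'lamptop'),(80,90,'rim')):
        q=W[m&(W[...,2]>lo)&(W[...,2]<hi)]
        if len(q)>5:
            r=cv2.minAreaRect(q[:,:2].astype(np.float32)); print(n,nm,len(q),q.mean(0).round(1),r)
            if nm=='rim':
                c,rad=cv2.minEnclosingCircle(q[:,:2].astype(np.float32)); print(c,rad)
E
```

```text
[[-0.    -0.938  0.345]
 [-0.     0.345  0.938]
 [-1.     0.    -0.   ]]
top keytop 83 [ 543.2 -130.8   86.5] [86.8 89.4] ((543.14697265625, -131.2661590576172), (35.839195251464844, 12.320624351501465), 1.0420328378677368)
top standtop 447 [ 540.9 -130.1   42.8] [42.9 45.5] ((541.1832275390625, -130.6392364501953), (50.672542572021484, 71.92789459228516), 83.48516845703125)
top all 698 [ 540.8 -128.5   44. ] [43.2 87.1] ((540.1132202148438, -130.15850830078125), (118.7967300415039, 139.52508544921875), 89.51922607421875)
top lamptop 1692 [553.1 183.5  51. ] ((557.3775634765625, 182.49871826171875), (100.01956939697266, 170.9197540283203), 63.04654312133789)
top rim 144 [528.2 196.8  85.3] ((528.1624755859375, 197.08157348632812), (45.27125930786133, 45.393455505371094), 62.79542541503906)
(528.6611938476562, 197.302490234375) 23.461843490600586
side keytop 73 [ 540.6 -127.7   82.8] [82.7 84.7] ((540.9988403320312, -127.34210205078125), (14.789052963256836, 39.30902099609375), 78.95658874511719)
side standtop 324 [ 535.5 -122.3   40. ] [39.8 42.8] ((539.63134765625, -128.48460388183594), (52.276405334472656, 72.7440414428711), 82.48648071289062)
side all 1011 [ 534.9 -118.5   40. ] [38.9 82.1] ((539.6272583007812, -128.16896057128906), (53.992759704589844, 73.41583251953125), 83.73611450195312)
side lamptop 2675 [542.5 196.4  49.1] ((555.7030639648438, 186.58436584472656), (98.03685760498047, 168.75906372070312), 63.31852340698242)
side rim 229 [526.2 201.   82.2] ((527.1884765625, 200.1941375732422), (44.88724136352539, 45.61806869506836), 54.328304290771484)
(527.2884521484375, 200.18711853027344) 23.85500144958496
```

Emit:
{"name": "play_rows", "arguments": {"motion": [0, 0, 0, 0, -0.0345, -0.0302, 0, 0, 0, 0, 0, -0.0345, -0.0302, 0, 0, 0, 0, 0, -0.0345, -0.0302, 0, 0, 0, 0, 0, -0.0345, -0.0302, 0, 0, 0, 0, 0, -0.0345, -0.0302, 0, 0, 0, 0, 0, -0.0345, -0.0302, 0, 0, 0, 0, 0, -0.0345, -0.0302, 0, 0, 0, 0, 0, -0.0345, -0.0302, 0, 0, 0, 0, 0, -0.0345, -0.0302, 0, 0, 0, 0, 0, -0.0345, -0.0302, 0, 0, 0, 0, 0, -0.0345, -0.0302, 0, 0, 0, 0, 0, -0.0345, -0.0302, 0, 0, 0, 0, 0, -0.0345, -0.0302, 0, 0, 0, 0, 0, -0.0345, -0.0302, 0, 0, 0, 0, 0, -0.0345, -0.0302, 0, 0, 0, 0, 0, 0, 0, 0], "newtons": 20}}

```text
clock: 2.7
eef_pos: [530.4, -112.5, 177.6]
eef_rot: [-1.046, 1.565, 0.176]
wrist_force: [0.8, 0.7, 0.2]
finger_gap: 46.9
```

```bash
cat >> h.py <<'E'
from scipy.spatial.transform import Rotation as Ro
def rel(x,y,z,az):
    "target TCP world mm + azimuth of tool z -> after-turn tool shift (turn first, then shift) and shift in current axes"
    s=read_state(); R=Ro.from_euler('xyz',s['eef_rot']).as_matrix()
    a=np.arctan2(R[1,2],R[0,2]); dz=np.array([x,y,z])-s['eef_pos']
    zt=np.array([np.cos(az),np.sin(az),0]);xt=np.array([0,0,-1.]);Rt=np.c_[xt,np.cross(zt,xt),zt]
    print('t',s['clock'],'pos',s['eef_pos'].round(1),'az',a.round(3),'gap',s['finger_gap'].round(1),'F',s['wrist_force'].round(1),'M',s['moment'].round(2),'j',s['joints'].round(2))
    print('rotvec',Ro.from_matrix(R.T@Rt).as_rotvec().round(4),'shift now',(R.T@dz).round(1),'after turn',(Rt.T@dz).round(1))
E
python3 -c "
from h import *
rel(541.5,-129.5,130,1.456)"
```

```text
Traceback (most recent call last):
  File "h.py", line 24, in rel
    print('t',s['clock'],'pos',s['eef_pos'].round(1),'az',a.round(3),'gap',s['finger_gap'].round(1),'F',s['wrist_force'].round(1),'M',s['moment'].round(2),'j',s['joints'].round(2))
                                                                           ^^^^^^^^^^^^^^^^^^^^^
AttributeError: 'float' object has no attribute 'round'
```

```bash
sed -i "s/s\['finger_gap'\].round(1)/round(s['finger_gap'],1)/" h.py
python3 - <<'E'
from h import *
rel(541.5,-129.5,130,1.456)
# orange handle mask top face in saved images, project on z=86
for n in('top','side'):
    P=camera_params(n); im=cv2.imread(f'pics/{n}0.png'); hsv=cv2.cvtColor(im,cv2.COLOR_BGR2HSV)
    m=(hsv[...,0]>8)&(hsv[...,0]<22)&(hsv[...,1]>225)&(hsv[...,2]>200)
    ys,xs=np.nonzero(m); k=(abs(xs-375)<25)&(abs(ys-(264 if n=='top' else 238))<20); ys,xs=ys[k],xs[k]
    print(n,len(xs),xs.min(),xs.max(),ys.min(),ys.max())
    q=onz(P,xs,ys,86.)[:,:2]; u,S,vt=np.linalg.svd(q-q.mean(0)); print(q.mean(0),vt[0],np.arctan(vt[0,1]/vt[0,0]))
# slot direction
P=camera_params('top'); im=cv2.imread('pics/top0.png'); a=cv2.resize(im[250:282,220:252],None,fx=18,fy=18,interpolation=cv2.INTER_CUBIC); cv2.imwrite('pics/slot.png',a)
P=camera_params('side'); im=cv2.imread('pics/side0.png'); a=cv2.resize(im[318:358,275:315],None,fx=15,fy=15,interpolation=cv2.INTER_CUBIC); cv2.imwrite('pics/slots.png',a)
E
```

```text
t 2.7 pos [ 530.4 -112.5  177.6] az 1.222 gap 46.9 F [0.8 0.7 0.2] M [ 0.01 -0.02 -0.03] j [-0.28  0.28  1.55  0.    1.31 -1.5 ]
rotvec [-0.2344  0.0025  0.0058] shift now [ 47.7 -16.  -12.4] after turn [ 47.6 -13.  -15.7]
top 19 370 375 256 270
[ 540.50986202 -128.45989858] [-0.99741842  0.07180875] -0.0718706031318827Traceback (most recent call last):
  File "<stdin>", line 8, in <module>
    return umr_minimum(a, axis, None, out, keepdims, initial, where)
ValueError: zero-size array to reduction operation minimum which has no identity
```

Emit:
{"name": "play_rows", "arguments": {"motion": [-0.122, 0, 0.003, 0, 0, 0, 0, -0.122, 0, 0.003, 0, 0, 0, 0, 0, 0, 0, 0.02, -0.0125, -0.0155, 0, 0, 0, 0, 0.02, 0, 0, 0, 0, 0, 0, 0, 0, 0, 0]}}

```text
clock: 3.2
eef_pos: [541.4, -129.3, 136.5]
eef_rot: [-0.003, 1.568, 1.471]
wrist_force: [0.3, -0.5, -0.3]
finger_gap: 46.9
```

```bash

python3 - <<'E'
from h import *
rel(541.2,-129.3,53,1.466)
im=cv2.imread('pics/top0.png'); a=cv2.resize(im[250:282,220:252],None,fx=12,fy=12,interpolation=cv2.INTER_CUBIC)
im=cv2.imread('pics/side0.png'); b=cv2.resize(im[318:350,278:310],None,fx=12,fy=12,interpolation=cv2.INTER_CUBIC); cv2.imwrite('pics/slots.png',np.hstack([a,b]))
t,_=camera('top');s,_=camera('side')
a=cv2.resize(t[210:310,310:440],None,fx=3,fy=4)[:400,:390];b=cv2.resize(s[180:280,330:430],None,fx=4,fy=4)
cv2.imwrite('pics/g1.png',np.hstack([a,b]))
E
```

```text
t 3.2 pos [ 541.4 -129.3  136.5] az 1.474 gap 46.9 F [ 0.3 -0.5 -0.3] M [ 0.05 -0.02 -0.02] j [-0.3   0.35  1.55  0.    1.24 -1.78]
rotvec [ 0.0082  0.0029 -0.    ] shift now [83.5  0.2 -0.2] after turn [83.5  0.2  0. ]
```

View pics/slots.png

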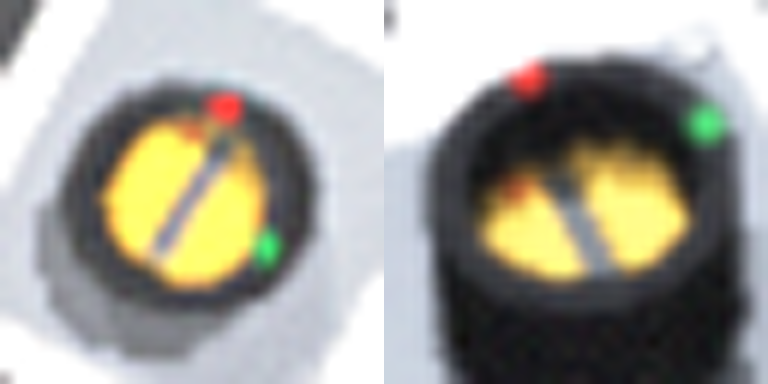

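View pics/g1.png

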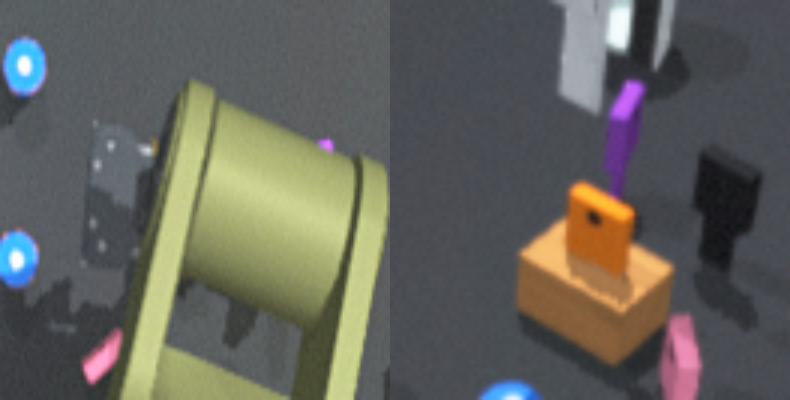

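The side view shows the open fingers straddling the line of the orange key at crop (600,230). The slot runs roughly at yaw -0.54. I'll descend and close.

Emit:
{"name": "play_rows", "arguments": {"motion": [0.004, 0.002, 0, 0.04, 0, 0, 0, 0.004, 0, 0, 0.028, 0, 0, 0, 0, 0, 0, 0.01, 0, 0, 0, 0, 0, 0, 0.005, 0, 0, 0, 0, 0, 0, 0, 0, 0, 0]}}

```text
clock: 3.8
eef_pos: [546.3, -129.2, 61.3]
eef_rot: [-1.71, 1.557, -0.243]
wrist_force: [0.4, -0.3, 0.5]
finger_gap: 47.1
```

```bash

python3 - <<'E'
from h import *
rel(541.2,-129.3,53,1.466)
P=camera_params('top')
q=onz(P,220+np.array([155,225,190,190.,225,265])/12-.5,250+np.array([258,140,200,195.,103,248])/12-.5,np.array([75,75,75,84.,84,84]));print(q.round(1)); d=q[1]-q[0]; print(np.arctan2(d[1],d[0]))
P=camera_params('side')
q=onz(P,278+np.array([563-384,605-384,])/12-.5,318+np.array([185,265.])/12-.5,np.array([75,75]));print(q.round(1)); d=q[0]-q[1]; print(np.arctan2(d[1],d[0]))
for n in ('top','side'):
    P=camera_params(n); print(proj(P,np.array([[541.2,-129.3,86],[541.2,-129.3,53]])))
s,_=camera('side')
cv2.imwrite('pics/g2.png',cv2.resize(s[180:280,330:430],None,fx=5,fy=5))
E
```

```text
t 3.8 pos [ 546.3 -129.2   61.3] az 1.467 gap 47.1 F [ 0.4 -0.3  0.5] M [ 0.02 -0.02 -0.01] j [-0.3   0.44  1.62  0.    1.07 -1.77]
rotvec [ 0.0012 -0.002   0.014 ] shift now [ 8.2  5.1 -0.6] after turn [ 8.3  5.  -0.7]
[[515.9 204.   75. ]
 [539.8 190.7  75. ]
 [527.6 197.3  75. ]
 [528.7 195.6  84. ]
 [547.1 189.2  84. ]
 [518.5 180.4  84. ]]
-0.508938173116732
[[532.9 198.8  75. ]
 [519.  206.2  75. ]]
-0.48977817934860507
[[371.67202909 263.29351777]
 [370.17460567 263.2959767 ]]
[[382.72189896 229.25562923]
 [381.45220499 240.40246159]]
```

View pics/g2.png

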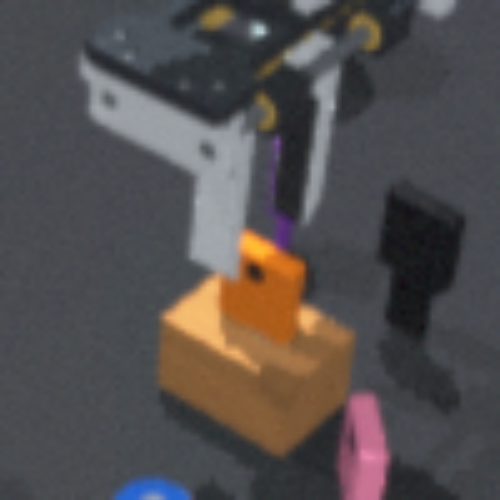

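The side view shows the fingers about 5 mm too far in +x relative to the key handle at crop (262,285). I'll correct the position and tilt, lower, and then close.

Emit:
{"name": "play_rows", "arguments": {"motion": [0, -0.002, 0.014, 0, 0.005, -0.0005, 0, 0, 0, 0, 0.004, 0, 0, 0, 0, 0, 0, 0.004, 0, 0, 0, 0, 0, 0, 0, 0, 0, 0]}}

```text
clock: 4.25
eef_pos: [542.5, -129.7, 56.3]
eef_rot: [-1.777, 1.567, -0.31]
wrist_force: [0.2, 0.0, 0.2]
finger_gap: 47.0
```

```bash

python3 - <<'E'
from h import *
rel(541.2,-129.3,53,1.466)
E
```

```text
t 4.25 pos [ 542.5 -129.7   56.3] az 1.467 gap 47.0 F [0.2 0.  0.2] M [-0.01 -0.03 -0.08] j [-0.3   0.44  1.63 -0.    1.07 -1.77]
rotvec [ 0.0012 -0.0009  0.0042] shift now [3.3 1.4 0.3] after turn [3.3 1.4 0.3]
```

Emit:
{"name": "play_rows", "arguments": {"motion": [0, -0.001, 0.004, 0.003, 0.0014, 0.0003, 0, 0, 0, 0.002, 0.001, 0, 0, 0, 0, 0, 0, 0, 0, 0, 1, 0, 0, 0, 0, 0, 0, 1, 0, 0, 0, 0, 0, 0, 1, 0, 0, 0, 0, 0, 0, 1, 0, 0, 0, 0, 0, 0, 1, 0, 0, 0, 0, 0, 0, 1], "newtons": 20}}

```text
clock: 5.05
eef_pos: [541.2, -129.3, 52.1]
eef_rot: [1.474, 1.568, 2.941]
wrist_force: [0.0, -0.4, -0.6]
finger_gap: 11.7
```

```bash

python3 - <<'E'
from h import *
rel(541.2,-129.3,150,1.466)
s,_=camera('side')
cv2.imwrite('pics/g3.png',cv2.resize(s[180:280,330:430],None,fx=5,fy=5))
E
```

```text
t 5.05 pos [ 541.2 -129.3   52.1] az 1.467 gap 11.7 F [ 0.  -0.4 -0.6] M [0.03 0.01 0.01] j [-0.3   0.45  1.63 -0.    1.07 -1.77]
rotvec [ 0.0012  0.0002 -0.0023] shift now [-97.9   0.2   0. ] after turn [-97.9  -0.1  -0. ]
```

View pics/g3.png

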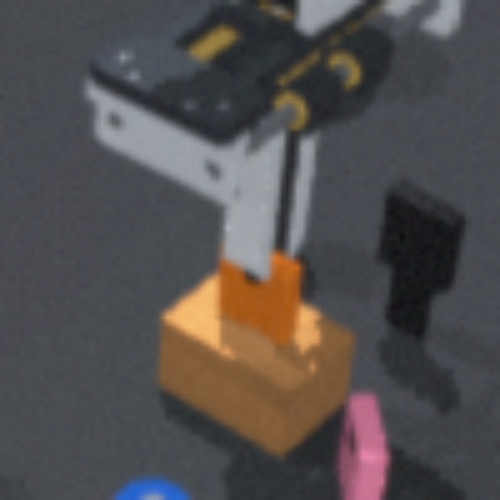

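The side view shows the handle gripped centrally at crop (262,290), with a gap of 11.7 mm. I'll lift straight up.

Emit:
{"name": "play_rows", "arguments": {"motion": [0, 0, 0, -0.01, 0, 0, 1, 0, 0, 0, -0.02, 0, 0, 1, 0, 0, 0, -0.03, 0, 0, 1, 0, 0, 0, -0.03, 0, 0, 1, 0, 0, 0, -0.018, 0, 0, 1, 0, 0, 0, 0, 0, 0, 1]}}

```text
clock: 5.7
eef_pos: [541.1, -129.2, 167.1]
eef_rot: [1.483, 1.569, 2.95]
wrist_force: [0.8, -0.0, -1.4]
finger_gap: 11.9
```

```bash

python3 - <<'E'
from h import *
rel(528,198.6,150,1.07)
s,_=camera('side')
cv2.imwrite('pics/g4.png',cv2.resize(s[130:280,310:460],None,fx=4,fy=4))
E
```

```text
t 5.7 pos [ 541.1 -129.2  167.1] az 1.467 gap 11.9 F [ 0.8 -0.  -1.4] M [0.01 0.07 0.  ] j [-0.3   0.32  1.51 -0.    1.31 -1.77]
rotvec [ 3.972e-01 -2.000e-04 -2.200e-03] shift now [ 17.3  46.9 324.7] after turn [ 17.1 168.9 281.3]
```

View pics/g4.png

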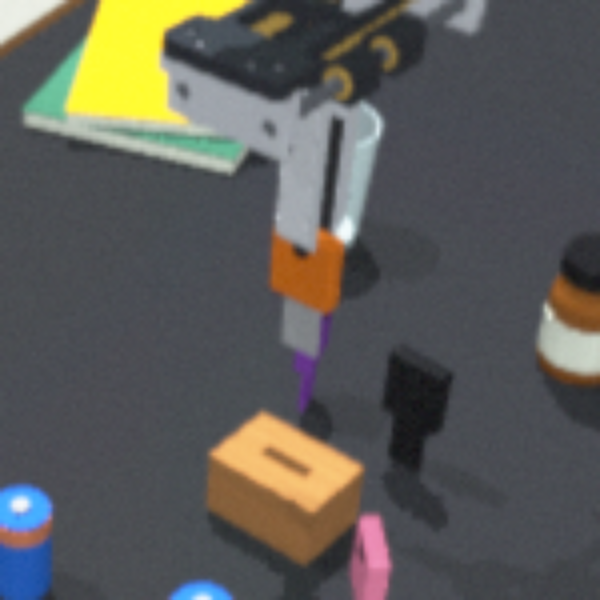

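The side view shows the key upright in the fingers, with the blade end at crop (300,345), and the empty hole at (287,460). I'll carry it over the lamp.

Emit:
{"name": "play_rows", "arguments": {"motion": [0, 0, 0, 0, 0.003, 0.021, 1, 0, 0, 0, 0, 0.0057, 0.0392, 1, 0, 0, 0, 0, 0.0057, 0.0392, 1, 0, 0, 0, 0, 0.0057, 0.0392, 1, 0, 0, 0, 0, 0.0057, 0.0392, 1, 0, 0, 0, 0, 0.0057, 0.0392, 1, 0, 0, 0, 0, 0.0057, 0.0392, 1, 0, 0, 0, 0, 0.0057, 0.0392, 1, 0, 0, 0, 0, 0.003, 0.021, 1, 0.132, 0, 0, 0, 0, 0, 1, 0.132, 0, 0, 0, 0, 0, 1, 0.132, 0, 0, 0, 0, 0, 1, 0, 0, 0, 0, 0, 0, 1]}}

```text
clock: 7.05
eef_pos: [519.5, 202.8, 148.7]
eef_rot: [2.18, 1.544, -3.046]
wrist_force: [-0.1, 0.4, -1.1]
finger_gap: 11.7
```

```bash

python3 - <<'E'
from h import *
rel(528,198.6,150,1.07)
E
```

```text
t 7.05 pos [519.5 202.8 148.7] az 1.057 gap 11.7 F [-0.1  0.4 -1.1] M [ 0.03 -0.01 -0.05] j [ 0.3   0.36  1.51  0.01  1.3  -0.76]
rotvec [-0.0131 -0.0152 -0.022 ] shift now [-1.5 -9.4  0.5] after turn [-1.3 -9.4  0.4]
```

Emit:
{"name": "play_rows", "arguments": {"motion": [-0.013, -0.015, -0.022, -0.001, -0.0094, 0.0005, 1, 0, 0, 0, 0, 0, 0, 1, 0, 0, 0, 0, 0, 0, 1]}}

```text
clock: 7.35
eef_pos: [528.2, 197.7, 147.8]
eef_rot: [-2.697, 1.57, -1.617]
wrist_force: [-0.5, 0.2, 0.1]
finger_gap: 11.5
```

```bash

python3 - <<'E'
from h import *
rel(528,198.6,150,1.07)
s,_=camera('side');t,_=camera('top')
a=cv2.resize(t[220:300,190:270],None,fx=5,fy=5);b=cv2.resize(s[270:370,240:340],None,fx=4,fy=4)
cv2.imwrite('pics/l1.png',np.hstack([a,b]))
for n in('side',):
  P=camera_params(n)
  for k in('key','key_tip','collar'):
    for r in place_of(n,k)[:3]: print(n,k,round(r['conf'],2),toW(P,r['at']).round(1))
E
```

```text
t 7.35 pos [528.2 197.7 147.8] az 1.08 gap 11.5 F [-0.5  0.2  0.1] M [-0.01 -0.    0.02] j [ 0.29  0.36  1.52 -0.    1.27 -0.79]
rotvec [ 0.0098 -0.0007  0.0003] shift now [-2.2  0.6  0.8] after turn [-2.2  0.6  0.7]
side key 0.71 [527.3 198.2 133.7]
side key 0.69 [ 501.7 -214.5   35.1]
side key 0.49 [455.9 -66.3  35.6]
side key_tip 0.79 [ 503.6 -209.8   -5.3]
side key_tip 0.77 [452.  -66.9  -0.7]
side key_tip 0.6 [529.2 198.2 100.7]
side collar 0.57 [525.8 201.1  83.5]
```

View pics/l1.png

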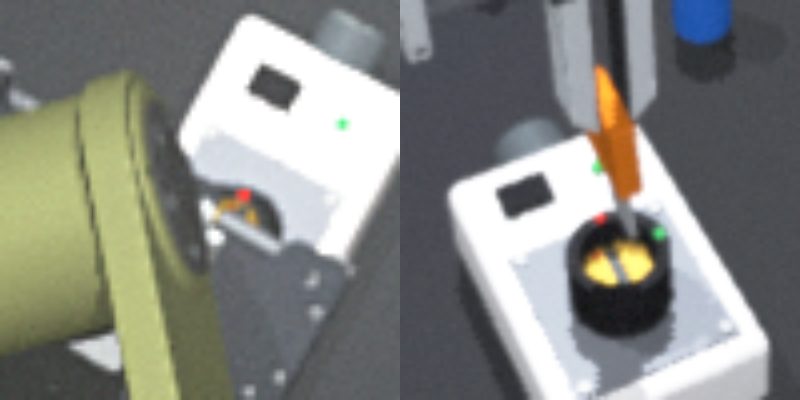

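The side crop shows the blade above the collar, with its tip at crop (632,235), and the red and green dots on the rim. I'll work out the tip's offset from the collar using the side camera alone.

```bash

python3 - <<'E'
from h import *
# old images: red/green centroids
for n in('side','top'):
    im=cv2.imread(f'pics/{n}0.png').astype(int); P=camera_params(n)
    c0=proj(P,np.array([528,198.6,84.]));pts=[]
    v,u=np.mgrid[:480,:640]; near=np.hypot(u-c0[0],v-c0[1])<16
    B,G,R=im[...,0],im[...,1],im[...,2]
    wr=np.clip(R-np.maximum(G,B)-70,0,None)*near; wg=np.clip(G-R-40,0,None)*near
    for w in(wr,wg):
        # biggest blob
        k,l,st,ce=cv2.connectedComponentsWithStats((w>0).astype(np.uint8)); 
        j=max(range(1,k),key=lambda i:w[l==i].sum()); w=w*(l==j)
        pts.append(onz(P,(w*u).sum()/w.sum(),(w*v).sum()/w.sum(),84.)[:2]); print(n,((w*u).sum()/w.sum()).round(2),((w*v).sum()/w.sum()).round(2))
    r,g=pts; m=(r+g)/2; d=r-g; # r-c, g-c perpendicular, g = rot(-90) r
    h=d/2; # c = m - rot45...
    # r-c = a, g-c = Rm90 a ; a-Rm90 a = d
    M=np.eye(2)-np.array([[0,1],[-1,0]]); a=np.linalg.solve(M,d); c=r-a
    print(n,'c',c.round(2),'r',np.hypot(*a).round(2),'yaw',np.arctan2(a[1],a[0]).round(3))
s,_=camera('side'); P=camera_params('side')
for z in(98,101.8): print(proj(P,np.array([528.2,197.7,z])))
cv2.imwrite('pics/l2.png',cv2.resize(s[300:345,275:335],None,fx=12,fy=12,interpolation=cv2.INTER_CUBIC))
E
```

```text
side 289.63 324.18
side 304.41 327.91
side c [526.61 200.54] r 19.64 yaw -0.455
top 238.36 258.48
top 241.77 270.2
top c [527.84 198.29] r 20.61 yaw -0.471
[294.25044859 325.7508722 ]
[294.14661084 324.39036351]
```

View pics/l2.png

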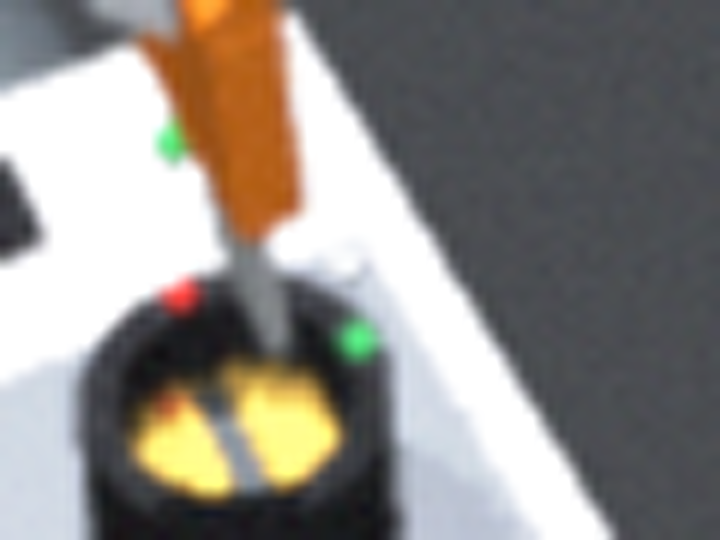

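```bash

python3 - <<'E'
from h import *
P=camera_params('side'); d=np.array([.882,-.471,0])
for z in (100,101.8):
  t=np.array([528.2,197.7,z]); print(z,proj(P,np.array([t-11*d,t+11*d])))
# crop px -> px: resize INTER center: u=(x+.5)/12-.5+275
px=(278+.5)/12-.5+275; py=(350+.5)/12-.5+300; print(px,py)
print(onz(P,px,py,101.8)+11*d)
E
```

```text
100 [[296.71003562 329.71998575]
 [291.73100174 320.44456317]]
101.8 [[296.664268   329.07528246]
 [291.67836424 319.79827942]]
297.7083333333333 328.7083333333333
[527.23286903 196.04944316 101.8       ]
```

```bash
python3 -c "
from h import *
rel(527.5,201.3,134,1.07)"
```

```text
t 7.65 pos [528.2 198.  148.1] az 1.078 gap 11.6 F [-0.   0.1  0.1] M [ 0.   -0.03  0.01] j [ 0.29  0.35  1.52 -0.    1.27 -0.78]
rotvec [ 0.0082 -0.0004  0.0005] shift now [14.1  2.2  2.6] after turn [14.1  2.2  2.6]
```

Emit:
{"name": "play_rows", "arguments": {"motion": [0.008, 0, 0, 0.005, 0.0022, 0.0026, 1, 0, 0, 0, 0.005, 0, 0, 1, 0, 0, 0, 0.004, 0, 0, 1, 0, 0, 0, 0, 0, 0, 1]}}

```text
clock: 8.05
eef_pos: [527.2, 201.8, 132.6]
eef_rot: [-2.814, 1.57, -1.744]
wrist_force: [0.2, -0.6, -0.4]
finger_gap: 11.7
```

```bash
python3 - <<'E'
from h import *
rel(527.5,201.3,134,1.07)
s,_=camera('side'); P=camera_params('side')
cv2.imwrite('pics/l3.png',cv2.resize(s[300:345,275:335],None,fx=12,fy=12,interpolation=cv2.INTER_CUBIC))
E
```

```text
t 8.05 pos [527.2 201.8 132.6] az 1.07 gap 11.7 F [ 0.2 -0.6 -0.4] M [-0.01 -0.02 -0.04] j [ 0.3   0.37  1.53 -0.    1.24 -0.77]
rotvec [ 0.0001 -0.0007  0.0002] shift now [-1.4 -0.5 -0.3] after turn [-1.4 -0.5 -0.3]
```

View pics/l3.png

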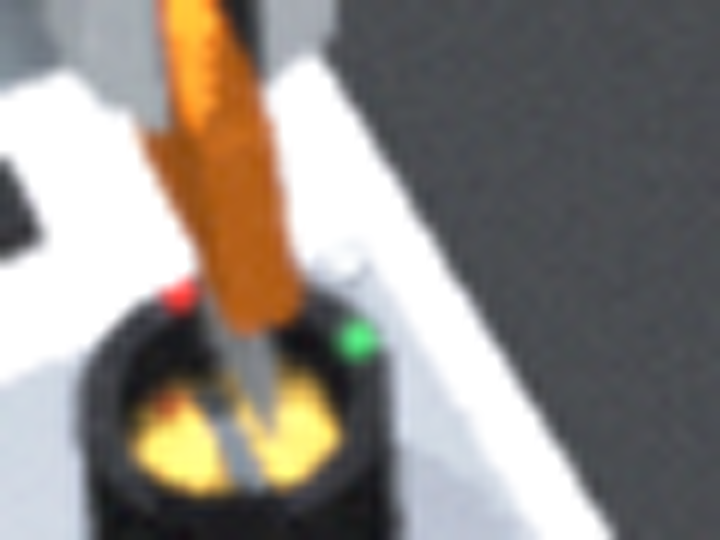

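```bash

python3 - <<'E'
from h import *
P=camera_params('side'); d=np.array([np.cos(-.5),np.sin(-.5),0])
for z in(84.5,86.5):
  for p in((268,432),(264,440)):
    px,py=(np.array(p)+.5)/12-.5+np.array([275,300])
    c=onz(P,px,py,z)+11*d; off=np.array([526.61,200.54])-c[:2]
    n=np.array([-d[1],d[0]]); print(z,p,c.round(1),'needed',off.round(1),'along',(off@d[:2]).round(1),'perp',(off@n).round(1))
# slot line in original image: points at plane z for various depths -> perp offset from collar centre
for z in (81,77,73,69,65,61):
    q=onz(P,278+(np.array([563-384,605-384])+.5)/12-.5,318+(np.array([185,265.])+.5)/12-.5,np.array([z,z]))[:,:2]
    u=q[0]-q[1]; u/=np.hypot(*u); print(z,np.arctan2(u[1],u[0]).round(3),'perp of slot vs collar centre',((q[0]-[526.61,200.54])@np.array([-u[1],u[0]])).round(2))
E
```

```text
84.5 (268, 432) [528.  198.4  84.5] needed [-1.4  2.1] along -2.2 perp 1.2
84.5 (264, 440) [527.6 199.8  84.5] needed [-1.   0.7] along -1.2 perp 0.1
86.5 (268, 432) [527.  199.5  86.5] needed [-0.4  1. ] along -0.9 perp 0.7
86.5 (264, 440) [526.6 200.9  86.5] needed [-0.  -0.4] along 0.2 perp -0.3
81 -0.49 perp of slot vs collar centre 2.82
77 -0.49 perp of slot vs collar centre 1.85
73 -0.49 perp of slot vs collar centre 0.88
69 -0.49 perp of slot vs collar centre -0.09
65 -0.49 perp of slot vs collar centre -1.06
61 -0.49 perp of slot vs collar centre -2.02
```

Emit:
{"name": "play_rows", "arguments": {"motion": [0, 0, 0, 0.003, 0, 0.0003, 1, 0, 0, 0, 0.002, 0, 0, 1, 0, 0, 0, 0.002, 0, 0, 1, 0, 0, 0, 0.001, 0, 0, 1], "newtons": 12}}

```text
clock: 8.5
eef_pos: [527.6, 202.1, 124.6]
eef_rot: [-1.642, 1.57, -0.571]
wrist_force: [0.0, 0.3, 0.5]
finger_gap: 12.0
```

```bash
python3 -c "
from h import *
rel(527.3,201.9,120,1.07)"
```

```text
t 8.5 pos [527.6 202.1 124.6] az 1.07 gap 12.0 F [0.  0.3 0.5] M [ 0.02 -0.01  0.01] j [ 0.3   0.38  1.54 -0.    1.22 -0.77]
rotvec [ 0.0001 -0.0001  0.0008] shift now [ 4.6  0.2 -0.3] after turn [ 4.6  0.2 -0.3]
```

Emit:
{"name": "play_rows", "arguments": {"motion": [0, 0, 0, 0.0015, 0, 0, 1, 0, 0, 0, 0.0015, 0, 0, 1, 0, 0, 0, 0.001, 0, 0, 1, 0, 0, 0, 0, 0, 0, 1]}}

```text
clock: 8.9
eef_pos: [527.6, 202.0, 120.1]
eef_rot: [-1.7, 1.57, -0.63]
wrist_force: [0.2, -0.2, -0.3]
finger_gap: 12.0
```

```bash
python3 - <<'E'
from h import *
rel(527.3,201.9,115,1.07)
s,_=camera('side'); P=camera_params('side')
cv2.imwrite('pics/l4.png',cv2.resize(s[300:345,275:335],None,fx=12,fy=12,interpolation=cv2.INTER_CUBIC))
E
```

```text
t 8.9 pos [527.6 202.  120.1] az 1.07 gap 12.0 F [ 0.2 -0.2 -0.3] M [0.01 0.01 0.01] j [ 0.3   0.38  1.54 -0.    1.21 -0.77]
rotvec [ 0.0001 -0.0001  0.0008] shift now [ 5.1  0.3 -0.3] after turn [ 5.1  0.2 -0.3]
```

View pics/l4.png

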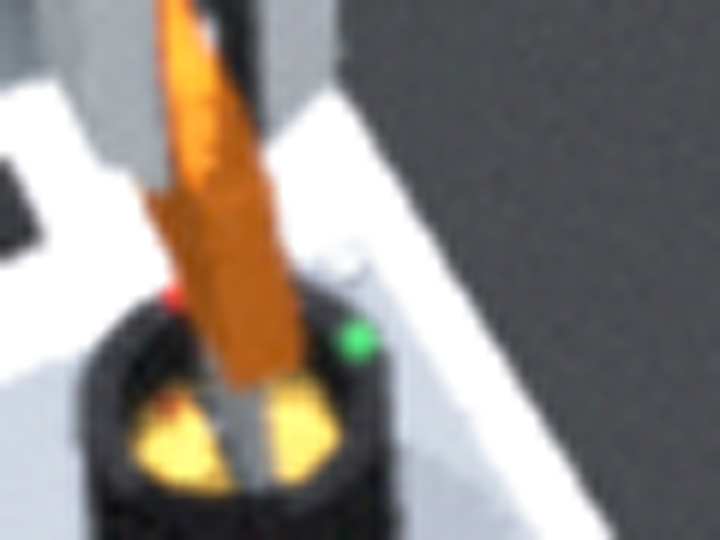

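The side view shows the blade entering the collar and merging with the slot at crop (245,460). There is no contact force yet, so I'll keep feeling downwards.

Emit:
{"name": "play_rows", "arguments": {"motion": [0, 0, 0, 0.001, 0, 0, 1, 0, 0, 0, 0.001, 0, 0, 1]}}

```text
clock: 9.15
eef_pos: [527.8, 202.1, 118.4]
eef_rot: [-1.283, 1.57, -0.213]
wrist_force: [0.2, 0.1, -0.3]
finger_gap: 11.9
```

Emit:
{"name": "play_rows", "arguments": {"motion": [0, 0, 0, 0.001, 0, 0, 1, 0, 0, 0, 0.0005, 0, 0, 1]}}

```text
clock: 9.35
eef_pos: [527.8, 202.1, 116.7]
eef_rot: [-1.341, 1.57, -0.271]
wrist_force: [0.5, 0.3, 0.3]
finger_gap: 11.7
```

Emit:
{"name": "play_rows", "arguments": {"motion": [0, 0, 0, 0.0007, 0, 0, 1, 0, 0, 0, 0, 0, 0, 1]}}

```text
clock: 9.55
eef_pos: [527.8, 202.1, 115.8]
eef_rot: [-1.402, 1.57, -0.332]
wrist_force: [0.1, -0.1, -1.0]
finger_gap: 12.0
```

Emit:
{"name": "play_rows", "arguments": {"motion": [0, 0, 0, 0.0008, 0, 0, 1, 0, 0, 0, 0.0004, 0, 0, 1]}}

```text
clock: 9.75
eef_pos: [527.8, 202.1, 114.6]
eef_rot: [-1.358, 1.57, -0.288]
wrist_force: [-0.1, 0.5, -0.8]
finger_gap: 11.7
```

Emit:
{"name": "play_rows", "arguments": {"motion": [0, 0, 0, 0.0008, 0, 0, 1, 0, 0, 0, 0.0004, 0, 0, 1]}}

```text
clock: 9.95
eef_pos: [527.8, 202.1, 113.3]
eef_rot: [-1.327, 1.57, -0.257]
wrist_force: [0.5, -0.2, -0.4]
finger_gap: 11.5
```

Emit:
{"name": "play_rows", "arguments": {"motion": [0, 0, 0, 0.0005, 0, 0, 1, 0, 0, 0, 0, 0, 0, 1]}}

```text
clock: 10.15
eef_pos: [527.8, 202.1, 112.7]
eef_rot: [-1.401, 1.57, -0.331]
wrist_force: [0.2, -0.1, 0.1]
finger_gap: 11.9
```

Emit:
{"name": "play_rows", "arguments": {"motion": [0, 0, 0, 0.0008, 0, 0, 1, 0, 0, 0, 0.0004, 0, 0, 1]}}

```text
clock: 10.35
eef_pos: [528.0, 202.1, 111.7]
eef_rot: [-1.159, 1.569, -0.089]
wrist_force: [0.2, 0.6, 2.6]
finger_gap: 11.7
```

Emit:
{"name": "play_rows", "arguments": {"motion": [0, 0, 0, 0.0005, 0, 0, 1, 0, 0, 0, 0, 0, 0, 1]}}

```text
clock: 10.55
eef_pos: [528.3, 202.2, 111.7]
eef_rot: [-0.996, 1.568, 0.074]
wrist_force: [-0.3, -0.2, 2.5]
finger_gap: 11.7
```

Emit:
{"name": "play_rows", "arguments": {"motion": [0, 0, 0, 0.0005, 0, 0, 1, 0, 0, 0, 0, 0, 0, 1]}}

```text
clock: 10.75
eef_pos: [528.4, 202.3, 111.5]
eef_rot: [-0.98, 1.568, 0.09]
wrist_force: [-0.7, 0.2, 2.4]
finger_gap: 11.9
```

```bash
python3 - <<'E'
from h import *
rel(527.8,202.1,115,1.07)
s,_=camera('side'); P=camera_params('side')
cv2.imwrite('pics/l5.png',cv2.resize(s[300:345,275:335],None,fx=12,fy=12,interpolation=cv2.INTER_CUBIC))
E
```

```text
t 10.75 pos [528.4 202.3 111.5] az 1.07 gap 11.9 F [-0.7  0.2  2.4] M [-0.06  0.22  0.04] j [ 0.3   0.39  1.55 -0.    1.19 -0.77]
rotvec [0.0001 0.0018 0.0027] shift now [-3.5  0.5 -0.4] after turn [-3.5  0.5 -0.4]
```

View pics/l5.png

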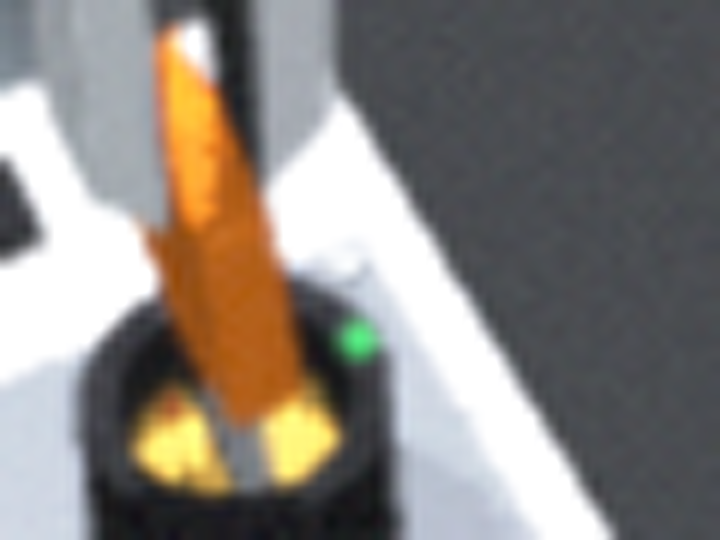

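Contact is at 2.5 N with the tip about 18 mm below the rim. In the side view the blade covers the slot at crop (248,460). I'll test gently whether it is in the slot with a small sideways nudge across it.

Emit:
{"name": "play_rows", "arguments": {"motion": [0, 0, 0, 0, 0, 0.001, 1, 0, 0, 0, 0, 0, 0.001, 1]}}

```text
clock: 11.0
eef_pos: [529.3, 203.8, 111.5]
eef_rot: [-1.138, 1.568, -0.068]
wrist_force: [-0.9, -1.7, 3.7]
finger_gap: 11.8
```

```bash
python3 - <<'E'
from h import *
rel(528.,202.2,111.5,1.07)
E
```

```text
t 11.0 pos [529.3 203.8 111.5] az 1.07 gap 11.8 F [-0.9 -1.7  3.7] M [-0.42  0.26 -0.  ] j [ 0.3   0.4   1.55 -0.    1.19 -0.77]
rotvec [-0.      0.0011  0.0024] shift now [-0.   0.3 -2. ] after turn [-0.   0.3 -2. ]
```

Emit:
{"name": "play_rows", "arguments": {"motion": [0, 0, 0, 0, 0, -0.001, 1, 0, 0, 0, 0, 0, -0.001, 1]}}

```text
clock: 11.2
eef_pos: [528.3, 202.1, 111.4]
eef_rot: [-1.167, 1.568, -0.097]
wrist_force: [-0.1, 0.1, 3.2]
finger_gap: 11.8
```

```bash
python3 - <<'E'
from h import *
rel(528.,202.2,111.5,1.07)
E
```

```text
t 11.2 pos [528.3 202.1 111.4] az 1.07 gap 11.8 F [-0.1  0.1  3.2] M [-0.04  0.13 -0.  ] j [ 0.3   0.39  1.55 -0.    1.19 -0.77]
rotvec [0.0002 0.001  0.0024] shift now [-0.1  0.3 -0.1] after turn [-0.1  0.3 -0.1]
```

Emit:
{"name": "play_rows", "arguments": {"motion": [0, 0, 0, 0, 0, -0.001, 1, 0, 0, 0, 0, 0, -0.001, 1]}}

```text
clock: 11.4
eef_pos: [527.5, 200.6, 111.7]
eef_rot: [-0.885, 1.567, 0.185]
wrist_force: [0.6, 2.0, 2.5]
finger_gap: 12.3
```

```bash
python3 - <<'E'
from h import *
rel(528.,202.2,111.5,1.07)
E
```

```text
t 11.4 pos [527.5 200.6 111.7] az 1.07 gap 12.3 F [0.6 2.  2.5] M [ 0.28 -0.05  0.01] j [ 0.3   0.39  1.56 -0.    1.19 -0.77]
rotvec [0.0001 0.0023 0.0028] shift now [0.2 0.4 1.6] after turn [0.2 0.4 1.6]
```

The force is symmetric (±2 N) and falls to zero in the centre, so the blade is in the slot. I'll recentre and start turning clockwise.

Emit:
{"name": "play_rows", "arguments": {"motion": [0, 0, 0.003, 0, 0.0003, 0.0016, 1, 0.08, 0, 0, 0.0002, 0, 0, 1, 0.08, 0, 0, 0, 0, 0, 1, 0.08, 0, 0, 0, 0, 0, 1]}}

```text
clock: 11.8
eef_pos: [528.3, 202.1, 111.5]
eef_rot: [0.351, 1.569, 1.174]
wrist_force: [1.0, -0.8, 4.1]
finger_gap: 11.8
```

```bash
python3 - <<'E'
from h import *
rel(528.,202.2,111.5,-0.47)
E
```

```text
t 11.8 pos [528.3 202.1 111.5] az 0.823 gap 11.8 F [ 1.  -0.8  4.1] M [-0.14 -0.07  0.03] j [ 0.3   0.39  1.55  0.    1.19 -0.52]
rotvec [ 1.2932  0.0013 -0.002 ] shift now [ 0.   0.3 -0.1] after turn [ 0.  -0.  -0.3]
```

Emit:
{"name": "play_rows", "arguments": {"motion": [0.1, 0, 0, 0, 0, 0, 1, 0.1, 0, 0, 0, 0, 0, 1, 0.1, 0, 0, 0, 0, 0, 1, 0.1, 0, 0, 0, 0, 0, 1]}}

```text
clock: 12.2
eef_pos: [529.0, 201.9, 111.7]
eef_rot: [0.242, 1.568, 0.649]
wrist_force: [1.2, -0.9, 2.7]
finger_gap: 11.6
```

```bash
python3 - <<'E'
from h import *
rel(528.,202.2,111.5,-0.47)
s,_=camera('side'); P=camera_params('side')
cv2.imwrite('pics/l6.png',cv2.resize(s[300:345,275:335],None,fx=12,fy=12,interpolation=cv2.INTER_CUBIC))
E
```

```text
t 12.2 pos [529.  201.9 111.7] az 0.407 gap 11.6 F [ 1.2 -0.9  2.7] M [-0.34 -0.22  0.04] j [ 0.3   0.39  1.55  0.    1.19 -0.11]
rotvec [ 0.8771  0.0019 -0.0015] shift now [ 0.2  0.7 -0.8] after turn [ 0.2 -0.2 -1.1]
```

View pics/l6.png

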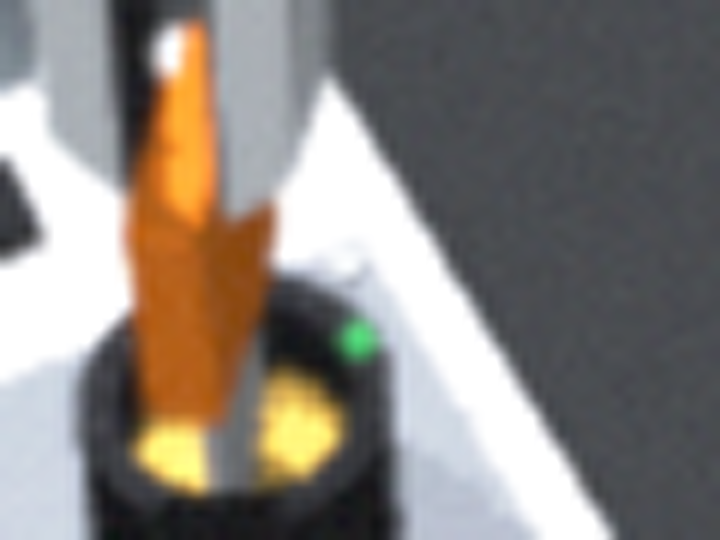

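The slot at crop (235,460) has turned with the blade, and the torque is 0.03–0.04 N m as expected. I'll continue.

Emit:
{"name": "play_rows", "arguments": {"motion": [0.1, 0, 0, 0.0002, 0.0005, -0.0005, 1, 0.1, 0, 0, 0, 0, 0, 1, 0.1, 0, 0, 0, 0, 0, 1, 0.1, 0, 0, 0, 0, 0, 1]}}

```text
clock: 12.65
eef_pos: [529.3, 201.5, 111.7]
eef_rot: [0.06, 1.567, 0.055]
wrist_force: [0.5, -1.4, 2.5]
finger_gap: 11.7
```

```bash
python3 - <<'E'
from h import *
rel(528.2,202.2,111.4,-0.47)
E
```

```text
t 12.65 pos [529.3 201.5 111.7] az -0.004 gap 11.7 F [ 0.5 -1.4  2.5] M [-0.45 -0.16  0.01] j [ 0.3   0.39  1.55 -0.    1.19  0.3 ]
rotvec [ 0.4655  0.0033 -0.001 ] shift now [ 0.3  0.7 -1.1] after turn [ 0.3  0.1 -1.3]
```

Emit:
{"name": "play_rows", "arguments": {"motion": [0.1, 0, 0, 0.0002, 0, 0, 1, 0.1, 0, 0, 0, 0, 0, 1, 0.1, 0, 0, 0, 0, 0, 1]}}

```text
clock: 12.95
eef_pos: [529.9, 200.8, 111.6]
eef_rot: [0.035, 1.567, -0.275]
wrist_force: [0.2, -1.2, 3.5]
finger_gap: 11.2
```

```bash
python3 - <<'E'
from h import *
rel(528.2,202.2,111.4,-0.47)
E
```

```text
t 12.95 pos [529.9 200.8 111.6] az -0.31 gap 11.2 F [ 0.2 -1.2  3.5] M [-0.54 -0.04  0.05] j [ 0.3   0.39  1.55 -0.    1.19  0.61]
rotvec [ 0.1598  0.0042 -0.0005] shift now [ 0.2  0.8 -2. ] after turn [ 0.2  0.5 -2.1]
```

Emit:
{"name": "play_rows", "arguments": {"motion": [0.04, 0, 0, 0.0001, 0.0004, -0.0008, 1, 0.06, 0, 0, 0, 0.0002, -0.0006, 1, 0.08, 0, 0, 0, 0, 0, 1]}}

```text
clock: 13.25
eef_pos: [529.2, 201.2, 111.6]
eef_rot: [-0.01, 1.566, -0.502]
wrist_force: [0.8, -1.0, 3.1]
finger_gap: 12.0
```

```bash
python3 - <<'E'
from h import *
rel(528.2,202.2,111.4,-0.47)
s,_=camera('side'); P=camera_params('side')
cv2.imwrite('pics/l7.png',cv2.resize(s[300:345,275:335],None,fx=12,fy=12,interpolation=cv2.INTER_CUBIC))
E
```

```text
t 13.25 pos [529.2 201.2 111.6] az -0.492 gap 12.0 F [ 0.8 -1.   3.1] M [-0.47 -0.08 -0.04] j [ 0.3   0.39  1.55 -0.    1.19  0.79]
rotvec [-0.0219  0.0051  0.0001] shift now [ 0.2  0.4 -1.3] after turn [ 0.2  0.5 -1.3]
```

View pics/l7.png

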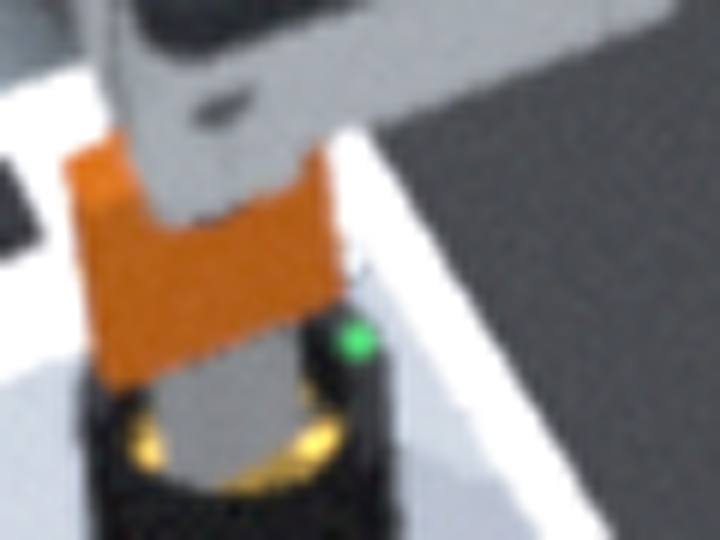

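The blade now faces the camera and points towards the green dot, nearly home. I'll go on in small steps until the torque rises at the stop.

Emit:
{"name": "play_rows", "arguments": {"motion": [0.05, 0, 0, 0.0001, 0.0002, -0.0005, 1, 0.03, 0, 0, 0, 0, -0.0002, 1]}}

```text
clock: 13.5
eef_pos: [528.9, 201.3, 111.6]
eef_rot: [-0.003, 1.565, -0.577]
wrist_force: [0.6, -0.8, 2.7]
finger_gap: 11.9
```

```bash
python3 - <<'E'
from h import *
rel(528.2,202.2,111.4,-0.47)
E
```

```text
t 13.5 pos [528.9 201.3 111.6] az -0.574 gap 11.9 F [ 0.6 -0.8  2.7] M [-0.5  -0.14  0.03] j [ 0.3   0.39  1.55 -0.    1.19  0.88]
rotvec [-0.1042  0.0056  0.0003] shift now [ 0.1  0.3 -1.1] after turn [ 0.2  0.4 -1. ]
```

Emit:
{"name": "play_rows", "arguments": {"motion": [0.05, 0, 0, 0, 0, 0, 1, 0, 0, 0, 0, 0, 0, 1]}}

```text
clock: 13.7
eef_pos: [529.1, 201.1, 111.6]
eef_rot: [0.008, 1.565, -0.613]
wrist_force: [1.1, -1.5, 3.2]
finger_gap: 11.8
```

```bash
python3 - <<'E'
from h import *
for i in range(3):
  rel(528.2,202.2,111.4,-0.47)
E
```

```text
t 13.7 pos [529.1 201.1 111.6] az -0.622 gap 11.8 F [ 1.1 -1.5  3.2] M [-0.53 -0.04 -0.03] j [ 0.3   0.39  1.55 -0.01  1.19  0.92]
rotvec [-0.1518  0.006   0.0004] shift now [ 0.2  0.4 -1.3] after turn [ 0.2  0.6 -1.3]
t 13.7 pos [529.1 201.1 111.6] az -0.622 gap 11.8 F [ 1.1 -1.5  3.2] M [-0.53 -0.04 -0.03] j [ 0.3   0.39  1.55 -0.01  1.19  0.92]
rotvec [-0.1518  0.006   0.0004] shift now [ 0.2  0.4 -1.3] after turn [ 0.2  0.6 -1.3]
t 13.7 pos [529.1 201.1 111.6] az -0.622 gap 11.8 F [ 1.1 -1.5  3.2] M [-0.53 -0.04 -0.03] j [ 0.3   0.39  1.55 -0.01  1.19  0.92]
rotvec [-0.1518  0.006   0.0004] shift now [ 0.2  0.4 -1.3] after turn [ 0.2  0.6 -1.3]
```

Emit:
{"name": "play_rows", "arguments": {"motion": [0.04, 0, 0, 0, 0, -0.0004, 1, 0, 0, 0, 0, 0, 0, 1]}}

```text
clock: 13.9
eef_pos: [528.8, 201.2, 111.6]
eef_rot: [0.011, 1.565, -0.646]
wrist_force: [1.4, -2.0, 2.5]
finger_gap: 11.6
```

```bash
python3 - <<'E'
from h import *
rel(528.2,202.2,111.4,-0.47)
E
```

```text
t 13.9 pos [528.8 201.2 111.6] az -0.657 gap 11.6 F [ 1.4 -2.   2.5] M [-0.51 -0.09  0.03] j [ 0.3   0.39  1.55 -0.01  1.19  0.96]
rotvec [-0.1867  0.0062  0.0005] shift now [ 0.2  0.4 -1.1] after turn [ 0.2  0.6 -1. ]
```

Emit:
{"name": "play_rows", "arguments": {"motion": [0.04, 0, 0, 0, 0, -0.0004, 1, 0, 0, 0, 0, 0, 0, 1]}}

```text
clock: 14.1
eef_pos: [528.5, 201.4, 111.5]
eef_rot: [0.015, 1.565, -0.676]
wrist_force: [0.4, -1.7, 3.6]
finger_gap: 12.0
```

```bash
python3 - <<'E'
from h import *
rel(528.2,202.2,111.4,-0.47)
s,_=camera('side'); P=camera_params('side')
cv2.imwrite('pics/l8.png',cv2.resize(s[300:345,275:335],None,fx=12,fy=12,interpolation=cv2.INTER_CUBIC))
E
```

```text
t 14.1 pos [528.5 201.4 111.5] az -0.691 gap 12.0 F [ 0.4 -1.7  3.6] M [-0.43  0.02  0.11] j [ 0.3   0.39  1.55 -0.01  1.19  1.  ]
rotvec [-0.2213  0.0062  0.0006] shift now [ 0.1  0.4 -0.7] after turn [ 0.1  0.6 -0.6]
```

View pics/l8.png

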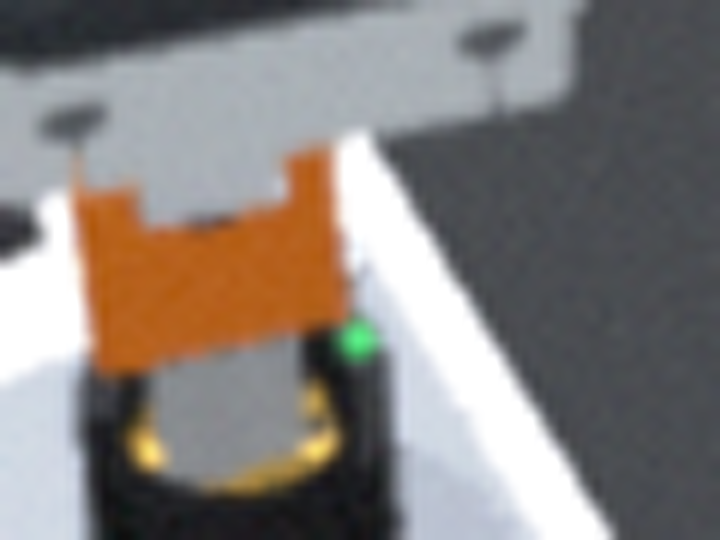

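Emit:
{"name": "play_rows", "arguments": {"motion": [0.03, 0, 0, 0, 0, -0.0003, 1, 0, 0, 0, 0, 0, 0, 1]}}

```text
clock: 14.35
eef_pos: [528.3, 201.6, 111.5]
eef_rot: [0.021, 1.565, -0.698]
wrist_force: [0.4, -2.0, 2.8]
finger_gap: 11.8
```

```bash
python3 - <<'E'
from h import *
rel(528.2,202.2,111.4,-0.47)
E
```

```text
t 14.35 pos [528.3 201.6 111.5] az -0.719 gap 11.8 F [ 0.4 -2.   2.8] M [-0.44  0.    0.13] j [ 0.3   0.39  1.55 -0.01  1.19  1.02]
rotvec [-0.249   0.0062  0.0006] shift now [ 0.1  0.4 -0.5] after turn [ 0.1  0.5 -0.3]
```

The torque has risen to 0.13 N m past the nominal angle, so the lock is at its stop. I'll untwist to mid-play, recentre and lift out.

Emit:
{"name": "play_rows", "arguments": {"motion": [0, 0, 0, 0, 0, 0, 1, -0.07, 0, 0, 0, 0, 0, 1, -0.07, 0, 0, -0.0005, 0, 0, 1, -0.05, 0, 0, -0.001, 0, 0, 1, 0, 0, 0, -0.003, 0, 0, 1, 0, 0, 0, -0.005, 0, 0, 1, 0, 0, 0, -0.01, 0, 0, 1, 0, 0, 0, -0.02, 0, 0, 1, 0, 0, 0, -0.02, 0, 0, 1, 0, 0, 0, 0, 0, 0, 1]}}

```text
clock: 15.35
eef_pos: [527.0, 202.4, 173.8]
eef_rot: [-0.538, 1.567, -1.062]
wrist_force: [0.6, 0.2, -0.4]
finger_gap: 11.5
```

```bash
python3 - <<'E'
from h import *
rel(541.2,-129.3,167,1.467)
s,_=camera('side'); P=camera_params('side')
cv2.imwrite('pics/l9.png',np.vstack([cv2.resize(s[318:350,278:310],None,fx=9,fy=9,interpolation=cv2.INTER_CUBIC),cv2.resize(s[275:355,262:342],(288,288))]))
E
```

```text
t 15.35 pos [527.  202.4 173.8] az -0.524 gap 11.5 F [ 0.6  0.2 -0.4] M [-0.02  0.09 -0.01] j [ 0.3   0.33  1.48 -0.    1.32  0.83]
rotvec [-1.9913e+00  1.0000e-04  4.0000e-03] shift now [   7.8 -280.   178.3] after turn [   6.8  -48.5 -328.5]
```

View pics/l9.png

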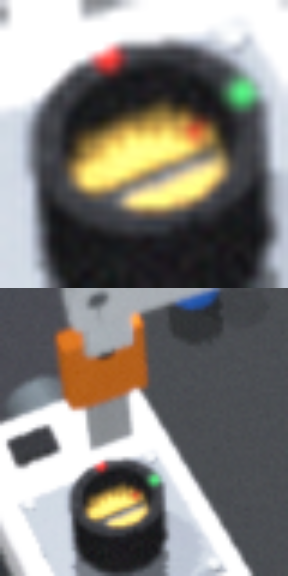

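The slot now runs from crop (110,198) to (218,153), pointing at the green dot. I'll measure its angle.

```bash
python3 - <<'E'
from h import *
P=camera_params('side')
for a,b in (((110,199),(217,154)),((125,196),(205,163))):
  q=onz(P,278+(np.array([a[0],b[0]])+.5)/9-.5,318+(np.array([a[1],b[1]])+.5)/9-.5,np.array([68,68.]))
  u=q[1]-q[0]; print(np.arctan2(u[1],u[0]), 'lock', -np.arctan2(u[1],u[0])-.463)
s,d=camera('side'); cv2.imwrite('pics/l10.png',cv2.resize(s[322:347,281:306],None,fx=20,fy=20,interpolation=cv2.INTER_CUBIC))
im=s.astype(int)
E
```

```text
-2.0359170178225954 lock 1.5729170178225953
-2.0442973111047693 lock 1.5812973111047692
```

View pics/l10.png

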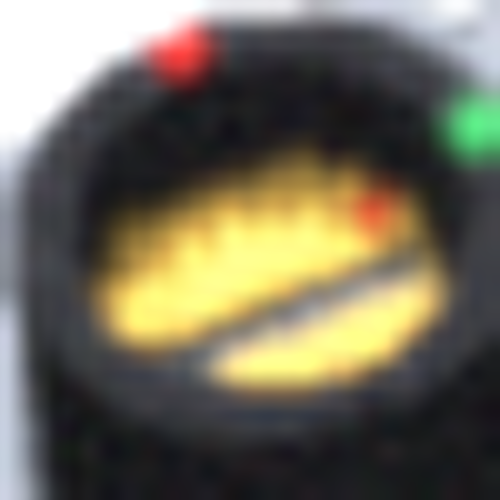

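The slot measures about 1.57 rad, so the lock is home. Now I'll carry the key back above the stand.

Emit:
{"name": "play_rows", "arguments": {"motion": [0, 0, 0, 0, -0.018, 0.0115, 1, 0, 0, 0, 0, -0.035, 0.0223, 1, 0, 0, 0, 0, -0.035, 0.0223, 1, 0, 0, 0, 0, -0.035, 0.0223, 1, 0, 0, 0, 0, -0.035, 0.0223, 1, 0, 0, 0, 0, -0.035, 0.0223, 1, 0, 0, 0, 0, -0.035, 0.0223, 1, 0, 0, 0, 0, -0.035, 0.0223, 1, 0, 0, 0, 0, -0.018, 0.011, 1, 0, 0, 0, 0, 0, 0, 1]}}

```text
clock: 16.45
eef_pos: [534.7, -142.3, 159.7]
eef_rot: [-2.494, 1.552, -3.018]
wrist_force: [-0.0, 0.2, 0.0]
finger_gap: 11.7
```

Emit:
{"name": "play_rows", "arguments": {"motion": [-0.14, 0, 0, 0, 0, 0, 1, -0.14, 0, 0, 0, 0, 0, 1, -0.14, 0, 0, 0, 0, 0, 1, -0.14, 0, 0, 0, 0, 0, 1, -0.14, 0, 0, 0, 0, 0, 1, -0.14, 0, 0, 0, 0, 0, 1, -0.14, 0, 0, 0, 0, 0, 1, -0.14, 0, 0, 0, 0, 0, 1, -0.14, 0, 0, 0, 0, 0, 1, -0.14, 0, 0, 0, 0, 0, 1, -0.14, 0, 0, 0, 0, 0, 1, -0.14, 0, 0, 0, 0, 0, 1, -0.14, 0, 0, 0, 0, 0, 1, -0.14, 0, 0, 0, 0, 0, 1, 0, 0, 0, 0, 0, 0, 1]}}

```text
clock: 17.95
eef_pos: [529.7, -124.5, 145.8]
eef_rot: [1.45, 1.532, 2.972]
wrist_force: [-0.1, -0.2, -0.4]
finger_gap: 11.8
```

```bash
python3 - <<'E'
from h import *
rel(541.2,-129.3,140,1.467)
E
```

```text
t 17.95 pos [ 529.7 -124.5  145.8] az 1.522 gap 11.8 F [-0.1 -0.2 -0.4] M [ 0.   -0.04  0.03] j [-0.3   0.34  1.54 -0.01  1.3  -1.82]
rotvec [ 0.0553  0.0036 -0.0388] shift now [  5.3 -11.9  -4.2] after turn [  5.8 -11.9  -3.6]
```

Emit:
{"name": "play_rows", "arguments": {"motion": [0.055, 0.0036, -0.039, 0, -0.0115, -0.004, 1, 0, 0, 0, 0, 0, 0, 1]}}

```text
clock: 18.15
eef_pos: [540.9, -127.3, 144.2]
eef_rot: [0.828, 1.57, 2.287]
wrist_force: [0.9, 0.2, -0.6]
finger_gap: 11.7
```

```bash
python3 - <<'E'
from h import *
rel(541.2,-129.3,110,1.467)
s,_=camera('side')
cv2.imwrite('pics/r1.png',cv2.resize(s[195:275,340:420],None,fx=7,fy=7,interpolation=cv2.INTER_CUBIC))
E
```

```text
t 18.15 pos [ 540.9 -127.3  144.2] az 1.459 gap 11.7 F [ 0.9  0.2 -0.6] M [0.04 0.04 0.03] j [-0.3   0.34  1.54  0.    1.26 -1.76]
rotvec [-0.0078  0.0006 -0.0006] shift now [34.2 -0.6 -1.9] after turn [34.2 -0.5 -1.9]
```

View pics/r1.png

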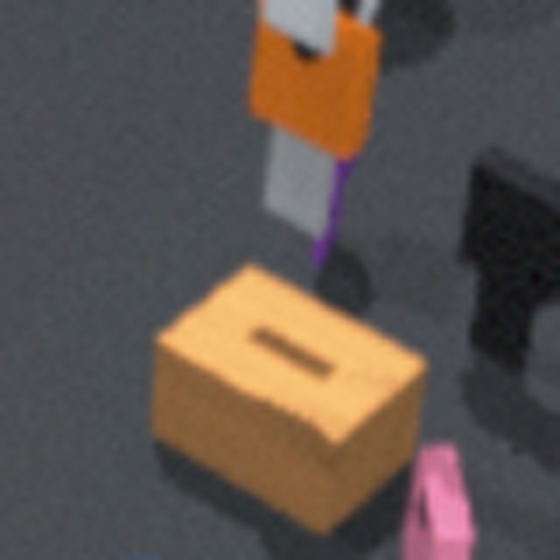

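The side view shows the key above the stand, with the middle of the blade end at crop (294,224) and the hole centre at (291,352). I'll compute the offset in the same camera.

```bash
python3 - <<'E'
from h import *
P=camera_params('side')
def f(p,z):
    px,py=(np.array(p)+.5)/7-.5+np.array([340,195]); return onz(P,px,py,z)
for z in(96.5,98.1,99.5):
    t=f((294,224),z); h=f((291,352),42.); print(z,t.round(1),h.round(1),'needed',(h-t)[:2].round(1))
print('hole az',[ (lambda d:np.arctan2(d[1],d[0]))(f(a,42.)-f(b,42.)) for a,b in(((250,335),(325,373)),((262,328),(333,367)))])
print('blade az',(lambda d:np.arctan2(d[1],d[0]))(f((265,210),98.)-f((322,237),98.)))
E
```

```text
96.5 [ 542.3 -124.4   96.5] [ 539.6 -126.9   42. ] needed [-2.7 -2.5]
98.1 [ 541.4 -122.7   98.1] [ 539.6 -126.9   42. ] needed [-1.9 -4.3]
99.5 [ 540.7 -121.2   99.5] [ 539.6 -126.9   42. ] needed [-1.1 -5.8]
hole az [np.float64(-0.05777327297338208), np.float64(-0.10324509471875025)]
blade az -0.049377983453243436
```

Emit:
{"name": "play_rows", "arguments": {"motion": [0, 0, 0, 0.015, -0.0003, -0.0022, 1, 0, 0, 0, 0.015, 0, 0, 1, 0, 0, 0, 0.01, 0, 0, 1, 0, 0, 0, 0.003, 0, 0, 1, 0, 0, 0, 0, 0, 0, 1]}}

```text
clock: 18.7
eef_pos: [539.1, -127.4, 99.5]
eef_rot: [1.375, 1.564, 2.833]
wrist_force: [-0.5, 0.4, -0.4]
finger_gap: 11.9
```

```bash
python3 - <<'E'
from h import *
rel(541,-129.8,96,1.467)
s,_=camera('side')
cv2.imwrite('pics/r2.png',cv2.resize(s[195:275,340:420],None,fx=7,fy=7,interpolation=cv2.INTER_CUBIC))
E
```

```text
t 18.7 pos [ 539.1 -127.4   99.5] az 1.458 gap 11.9 F [-0.5  0.4 -0.4] M [ 0.01 -0.01 -0.01] j [-0.3   0.39  1.59  0.    1.17 -1.76]
rotvec [-0.0087  0.0013 -0.0066] shift now [ 3.5 -2.2 -2.2] after turn [ 3.5 -2.2 -2.2]
```

View pics/r2.png

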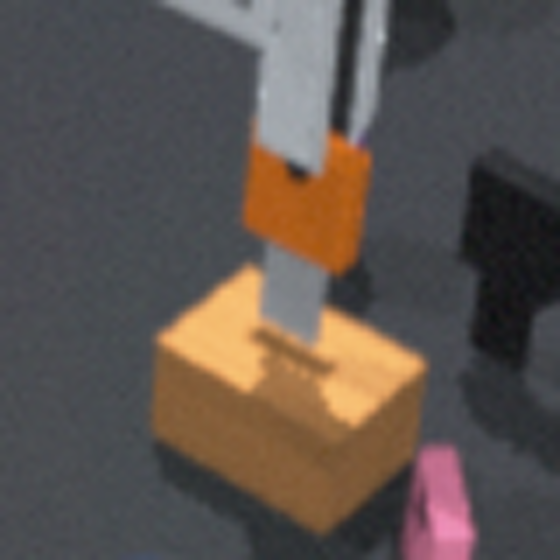

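Emit:
{"name": "play_rows", "arguments": {"motion": [-0.008, 0.001, -0.006, 0, -0.0018, -0.0026, 1, 0, 0, 0, 0.003, 0, 0, 1, 0, 0, 0, 0, 0, 0, 1]}}

```text
clock: 19.05
eef_pos: [541.4, -130.6, 98.0]
eef_rot: [-1.68, 1.569, -0.213]
wrist_force: [-1.0, -0.5, 0.0]
finger_gap: 11.6
```

```bash
python3 - <<'E'
from h import *
rel(540.8,-129.8,90,1.467)
s,_=camera('side')
cv2.imwrite('pics/r3.png',cv2.resize(s[225:265,360:400],None,fx=14,fy=14,interpolation=cv2.INTER_CUBIC))
E
```

```text
t 19.05 pos [ 541.4 -130.6   98. ] az 1.467 gap 11.6 F [-1.  -0.5  0. ] M [ 0.01 -0.04  0.  ] j [-0.3   0.39  1.59  0.    1.16 -1.77]
rotvec [-0.     -0.0002  0.0022] shift now [8.  0.7 0.8] after turn [8.  0.7 0.8]
```

View pics/r3.png

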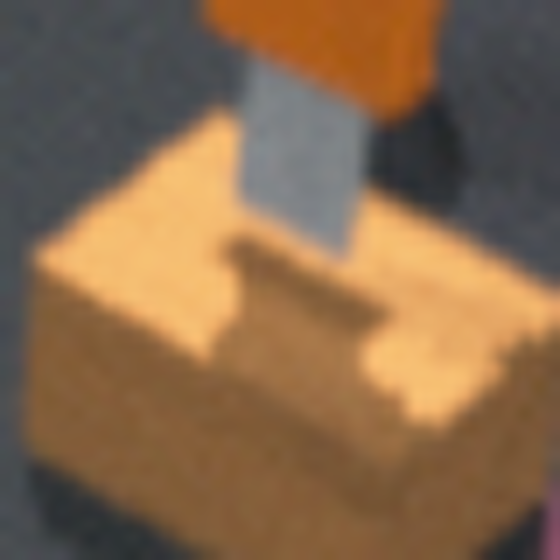

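The blade end middle is at crop (295,233) and the hole centre at (305,278). Going straight down should enter it, so I'll make a small shift and descend slowly.

Emit:
{"name": "play_rows", "arguments": {"motion": [0, 0, 0, 0.003, 0.0007, 0, 1, 0, 0, 0, 0.003, 0, 0, 1, 0, 0, 0, 0.002, 0, 0, 1, 0, 0, 0, 0.002, 0, 0, 1, 0, 0, 0, 0, 0, 0, 1]}}

```text
clock: 19.6
eef_pos: [540.8, -130.6, 87.4]
eef_rot: [-1.693, 1.568, -0.226]
wrist_force: [-0.1, 0.5, -1.0]
finger_gap: 11.7
```

```bash
python3 - <<'E'
from h import *
rel(540.8,-129.8,90,1.467)
s,_=camera('side')
cv2.imwrite('pics/r4.png',cv2.resize(s[225:265,360:400],None,fx=14,fy=14,interpolation=cv2.INTER_CUBIC))
E
```

```text
t 19.6 pos [ 540.8 -130.6   87.4] az 1.467 gap 11.7 F [-0.1  0.5 -1. ] M [ 0.02  0.03 -0.01] j [-0.3   0.4   1.6   0.    1.14 -1.77]
rotvec [-0.0001 -0.0003  0.0026] shift now [-2.6  0.1  0.8] after turn [-2.6  0.1  0.8]
```

View pics/r4.png

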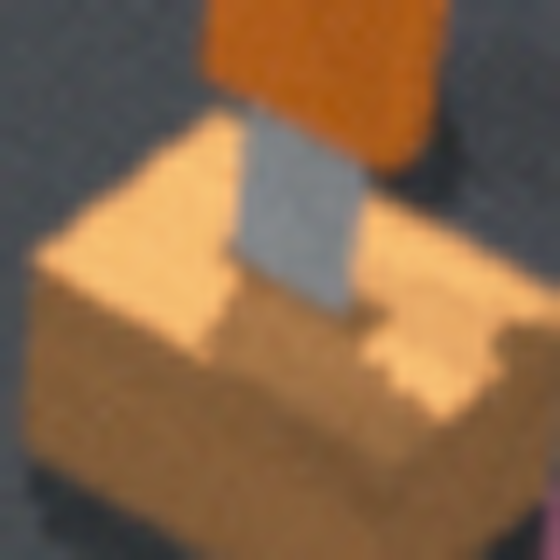

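The blade end is at the hole mouth with no force, so I'll continue down gently.

Emit:
{"name": "play_rows", "arguments": {"motion": [0, 0, 0, 0.002, 0.0005, 0.0003, 1, 0, 0, 0, 0.002, 0, 0, 1, 0, 0, 0, 0.001, 0, 0, 1]}}

```text
clock: 19.95
eef_pos: [540.5, -130.3, 82.5]
eef_rot: [-1.701, 1.567, -0.234]
wrist_force: [-0.1, -0.3, -0.9]
finger_gap: 11.6
```

Emit:
{"name": "play_rows", "arguments": {"motion": [0, 0, 0, 0.002, 0, 0, 1, 0, 0, 0, 0.003, 0, 0, 1]}}

```text
clock: 20.15
eef_pos: [540.7, -130.3, 77.3]
eef_rot: [-1.714, 1.567, -0.248]
wrist_force: [0.8, 0.9, -0.3]
finger_gap: 12.0
```

```bash
python3 - <<'E'
from h import *
rel(540.8,-129.8,53,1.467)
s,_=camera('side')
cv2.imwrite('pics/r5.png',cv2.resize(s[225:265,360:400],None,fx=14,fy=14,interpolation=cv2.INTER_CUBIC))
E
```

```text
t 20.15 pos [ 540.7 -130.3   77.3] az 1.467 gap 12.0 F [ 0.8  0.9 -0.3] M [ 0.02 -0.    0.02] j [-0.3   0.41  1.61  0.    1.11 -1.77]
rotvec [-0.0002 -0.0005  0.0037] shift now [24.3  0.   0.6] after turn [24.3 -0.1  0.5]
```

View pics/r5.png

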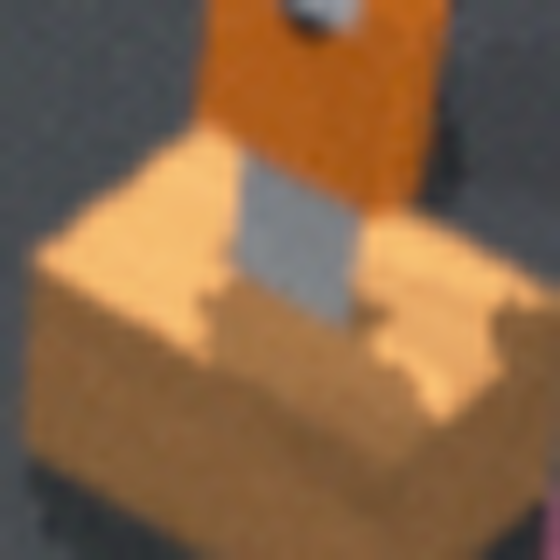

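The blade is now shortening into the hole, visible at crop (295,240), with no side force. I'll carry on to about 4 mm above seating.

Emit:
{"name": "play_rows", "arguments": {"motion": [0, 0, 0.002, 0.004, 0, 0.0003, 1, 0, 0, 0, 0.004, 0, 0, 1, 0, 0, 0, 0.004, 0, 0, 1, 0, 0, 0, 0.003, 0, 0, 1]}}

```text
clock: 20.6
eef_pos: [540.4, -129.9, 60.4]
eef_rot: [-2.059, 1.57, -0.592]
wrist_force: [-0.3, 0.0, -0.1]
finger_gap: 11.8
```

```bash
python3 - <<'E'
from h import *
rel(540.8,-129.8,52.3,1.467)
s,_=camera('side')
E
```

```text
t 20.6 pos [ 540.4 -129.9   60.4] az 1.467 gap 11.8 F [-0.3  0.  -0.1] M [-0.    0.    0.03] j [-0.3   0.43  1.63 -0.    1.08 -1.77]
rotvec [-0.0002 -0.0004  0.0007] shift now [ 8.1 -0.3  0.2] after turn [ 8.1 -0.3  0.1]
```

Emit:
{"name": "play_rows", "arguments": {"motion": [0, 0, 0, 0.003, 0, 0, 1, 0, 0, 0, 0.002, 0, 0, 1, 0, 0, 0, 0.001, 0, 0, 1]}}

```text
clock: 20.95
eef_pos: [540.3, -129.9, 53.5]
eef_rot: [-2.659, 1.571, -1.192]
wrist_force: [-0.0, 0.5, -0.3]
finger_gap: 11.8
```

Emit:
{"name": "play_rows", "arguments": {"motion": [0, 0, 0, 0.001, 0, 0, 1, 0, 0, 0, 0, 0, 0, 1]}}

```text
clock: 21.15
eef_pos: [540.3, -129.9, 52.3]
eef_rot: [-2.795, 1.571, -1.328]
wrist_force: [0.6, -1.5, -0.4]
finger_gap: 11.5
```

```bash
python3 - <<'E'
from h import *
rel(540.8,-129.8,52.3,1.467)
s,_=camera('side')
cv2.imwrite('pics/r6.png',cv2.resize(s[195:275,340:420],None,fx=7,fy=7,interpolation=cv2.INTER_CUBIC))
E
```

```text
t 21.15 pos [ 540.3 -129.9   52.3] az 1.467 gap 11.5 F [ 0.6 -1.5 -0.4] M [ 0.08 -0.02 -0.01] j [-0.3   0.44  1.63 -0.    1.07 -1.77]
rotvec [-0.0003 -0.0002  0.0001] shift now [ 0.  -0.5  0.1] after turn [ 0.  -0.5  0.1]
```

View pics/r6.png

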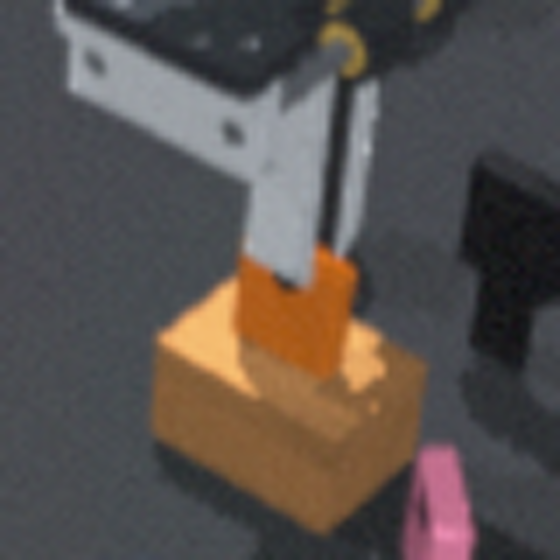

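The handle is seated on the stand at crop (295,320). I'll release and rise.

Emit:
{"name": "play_rows", "arguments": {"motion": [0, 0, 0, 0.0003, 0, 0, 1, 0, 0, 0, 0, 0, 0, 0.4, 0, 0, 0, 0, 0, 0, 0, 0, 0, 0, 0, 0, 0, 0, 0, 0, 0, 0, 0, 0, 0, 0, 0, 0, 0, 0, 0, 0, 0, 0, 0, -0.02, 0, 0, 0, 0, 0, 0, -0.04, 0, 0, 0, 0, 0, 0, -0.04, 0, 0, 0, 0, 0, 0, -0.02, 0, 0, 0, 0, 0, 0, 0, 0, 0, 0]}}

```text
clock: 22.3
eef_pos: [539.7, -129.7, 176.1]
eef_rot: [1.52, 1.569, 2.987]
wrist_force: [-0.6, 0.0, 0.0]
finger_gap: 47.0
```

```bash
python3 - <<'E'
from h import *
rel(540.8,-129.8,52.3,1.467)
s,d=camera('side')
cv2.imwrite('pics/r7.png',cv2.resize(s[195:275,340:420],None,fx=7,fy=7,interpolation=cv2.INTER_CUBIC))
W=cloud(camera_params('side'),d); box=(abs(W[...,0]-540)<40)&(abs(W[...,1]+130)<35)&(d>0)
q=W[box&(W[...,2]>79)&(W[...,2]<95)]; print(len(q),q.mean(0),np.percentile(q[:,2],[5,50,95]))
E
```

```text
t 22.3 pos [ 539.7 -129.7  176.1] az 1.467 gap 47.0 F [-0.6  0.   0. ] M [ 0.06  0.02 -0.02] j [-0.3   0.31  1.51 -0.    1.32 -1.77]
rotvec [-0.0002  0.0001 -0.0013] shift now [123.8  -1.2  -0. ] after turn [123.8  -1.1   0. ]
75 [ 539.94585742 -125.77159492   82.60771332] [79.86063691 82.77007558 84.97350071]
```

View pics/r7.png

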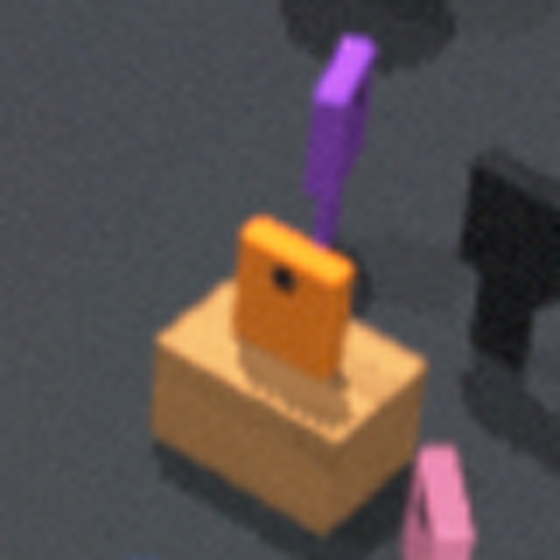

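The key stands flat on the stand, and its top height (82.8) matches the start (82.7) in the same camera. I'll make one last check of the lock and the other things, then hand in.

```bash
python3 - <<'E'
from h import *
s,d=camera('side'); cv2.imwrite('pics/fin.png',s)
o=cv2.imread('pics/side0.png'); df=cv2.absdiff(s,o).max(2)>60; print(df.sum())
ys,xs=np.nonzero(df[150:460,100:480]); print(np.histogram2d(ys+150,xs+100,bins=[6,6])[0].astype(int))
cv2.imwrite('pics/finc.png',np.hstack([o[150:400,220:480],s[150:400,220:480]]))
E
```

```text
39842
[[   0    0  414  274    0    0]
 [   0    0    4    6    0    0]
 [   0    0    0   66    0    0]
 [  51    0    0    0    0    0]
 [   0    0    0    0    0    0]
 [   0    0    0    0  345 1120]]
```

View pics/finc.png

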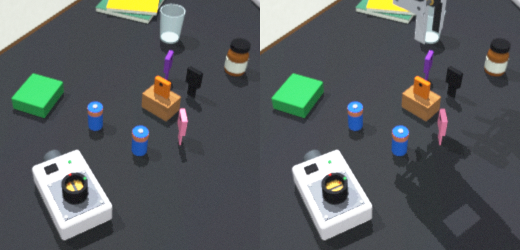

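Before and after match everywhere except the turned lock. Handing in.

```bash
python3 -c "
from cell import *
print(sign_off())"
```

```text
the job is handed in; nothing more can be done
None
```

The battery hatch is locked and the coin key is back in its stand. I handed the job in at about 22 s of the 64 s allowed; sign-off gave no verdict.

- **Lock:** I felt the lock about 18 mm below the rim, checked that the blade was in the slot, and turned it clockwise. I stopped when the torque rose to 0.13 N m. With the key lifted clear, the slot measured about 1.57–1.58 rad in the side view, which matches the stop at 1.571.
- **Forces:** push readings stayed at about 2.5 to 4 N. These are readings at the end of each move, so they are not true peaks.
- **Key:** it stands upright with its handle flat on the stand. The top of the handle is at 82.8 mm, against 82.7 mm at the start in the same camera. I estimated tilt only by eye.
- **Other things:** the before and after side pictures show nothing else moved. The fingers are clear at 176 mm.

**Disagreements:**
- **Cameras:** the two cameras disagreed by about 2 mm on the collar and stand positions. I relied on side-camera offsets between key and target, and on feel.
- **Torque:** the torque reading was noisy (about ±0.04 N m) until the stop, so the camera angle is the firmer evidence that the lock is home.

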